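# Lay out a seam-check sample on the ringed board

### The arm

A 7-joint arm with a two-finger parallel gripper is mounted at the origin on the work surface. World frame = base frame: x ahead of the robot, y to its left, z up, the work surface at z = 0. Lengths are in mm, angles in rad, forces in N, time in s.
With the tool pointing down it reaches from about 400 to 900 mm from the base axis. Payload 5.5 kg.
Tool frame: the origin (TCP) lies between the finger pads; the fingertips stand 25 mm ahead of it and the grasp point (between the pads) lies 6 mm ahead of it (arm.nose_length is the distance from the TCP to the fingertips, in mm); x points along the fingers, z is the direction in which the jaws open and shut, and the axes are right-handed (so a half turn about x gives the same grasp; the last joint's range is limited). The gripper opens to 92 mm and grips with 3 to 60 N. Pads are 19 mm wide; open, the fingers measure 130 mm over their backs; the gripper's body (75 mm by 190 mm) begins 47 mm behind the grasp point.
Start: joints at [-0.986, 0.501, -0.427, 1.55, 0.221, 1.138, -0.21], TCP at [205.541, 616.646, 251.729] pointing down, gripper open.
Joint ranges: [-2.88, 2.88], [-0.31, 2.03], [-1.54, 1.56], [0.2, 2.42], [-1.41, 4.55], [0.19, 2.02], [-2.57, 2.57]. Speed limits (rad/s): [2.57, 2.57, 3.14, 3.14, 3.14, 3.14, 3.14].

### API

Orientations are given as [roll, pitch, yaw] about the fixed x, y, z axes, in that order (R = Rz(yaw) Ry(pitch) Rx(roll)).
In Python, from plant import arm, optics, order gives the robot as it stands.
- The arm moves only by the tool carry_out, never from a script. Its argument "plan" is a list of rows, each a list of 3 entries, a list of its own where there are three numbers: the shift along the tool's x, y, z in mm, then the turn, a rotation vector about the tool's x, y, z in rad, then the closure in counts, from 0 (fully open) to 255 (shut). In form: [[[tx, ty, tz], [wx, wy, wz], grip], ...]. A call has 1 to 5 rows; each row is the pose to reach, as a shift and turn from the pose commanded when the call began, along the tool's axes at that moment; what a row does not reach only later rows make up. A row lasts 1/12 s, in which the tool goes at most 41.7 mm and 7.16 degrees, less where a joint would pass 70% of its speed; a pose out of reach is approached as far as the arm can. A call with a gripper value outside its range is refused whole. The fingers move at their own pace and stop on an object; the grip force is fixed at half the most. Time passes only in rows, so rows that repeat a pose let the fingers close. It gives the time, the measured TCP pose, the force and the opening at its end, in the units of the state.
- arm.observe(): the state, without advancing time (a new reading comes with each control period).
- optics.snapshot(name): name is "scene" or "top"; returns a dict with "pixels" (400x640x3 uint8, red, green, blue), "fx", "fy", "cx", "cy" (pixels), "R" (3x3) and "t" (3): a world point X has camera coordinates R X + t. Camera axes: x right, y down, z forward; pixel columns grow to the right and rows downward; lengths in mm; the calibration is good to about 2 mm. A picture is of the moment at which its call begins. There is no depth.
- order.hand_in(): hands the job in, once; it reports no verdict.
The state is a dict: "clock": time; "joint_positions": joint angles; "joint_velocities": joint speeds; "tau": joint torques, N m; "eef_pos": TCP position; "orientation": TCP orientation; "contact_force": force on the tool from outside, world axes, zero at the start; "torque": the same for the moment, N m; "gripper_width": finger opening in mm.
Only numpy, scipy, OpenCV 4.12 (cv2) and the standard library are available. Lean on these libraries where they do the work, as an engineer would, in place of code of your own. Each camera call takes 0.05 s, during which the arm holds its last target.

### The job

Set out the batch sample on the white ringed board, each piece upright and centred on its own printed ring. First stand the open can of eggs in the front row, between the two steel gauges, and then, once it stands there, lay the loose lid from the mat flat and centred on its mouth; stand the tall sealed can directly behind the egg can and the short sealed can directly behind the stepped gauge block (behind means in the back row, farther from the robot), in whatever order suits you. Never tip the egg can far over, and leave the amber jar and the hand stamp where they are.

Things in the scene. Friction and masses are not known exactly. Their poses are not given: they have to be found in the camera images.
- egg_can: Open steel can filled with white eggs, outside diameter 62 mm, 72 mm tall (wall 3 mm, eggs stay below the rim), 0.25 kg, loose. It starts, like the other loose things, on a grey plastic mat 6 mm thick (250 x 340 mm). Origin: centre of its underside; z up.
- lid: Loose round can lid, plain brass-coloured disc with a thin steel-coloured ring on its face, diameter 68 mm, 8 mm thick, 40 g, lying flat on the mat, ringed face up, as it must also lie on the egg can's rim. Origin: centre of its underside; z up.
- tall_can: Tall narrow sealed steel can, diameter 52 mm (54 at the end seams), 88 mm tall, 0.22 kg, loose on the mat. Origin: centre of its underside; z up.
- short_can: Short sealed steel can, diameter 58 mm (60 at the end seams), 40 mm tall, 0.16 kg, loose on the mat. Origin: centre of its underside; z up.
- board: Fixed white board, 240 (x) by 340 (y) by 10 mm thick, left or right of the mat, turned up to 9 degrees. x points away from the robot, y left; origin: centre of its underside. Six grey printed rings 80 mm across on its top: front row x = -57.5 mm, back row x = +57.5 mm, each at y = -110, 0, +110 mm. The end rings of the front row carry the gauges.
- block: Fixed dark steel stepped gauge block, three steps, 44 mm (x) by 52 mm (y), 48 mm tall at its highest step (20 mm at the lowest), on one end ring of the board's front row (either end). Axes parallel to the board's. The ring directly behind it is 115 mm along its +x. Origin: centre of its underside, on the board's top.
- plug: Fixed dark steel round plug gauge: foot 44 mm across and 10 mm high, stem 24 mm across, 62 mm tall in all, on the other end ring of the board's front row. Axes parallel to the board's. Origin: centre of its underside, on the board's top.
- jar: Small amber glass jar with a white cap, 42 mm across, 66 mm tall, loose among the things on the mat; to be left alone. Origin: centre of its underside; z up.
- stamp: Hand stamp: black base 50 mm (x) by 28 mm (y) by 18 mm high, with a wooden knob on a stem, 65 mm tall in all, loose among the things on the mat; to be left alone. Origin: centre of its underside; z up.
Mind the look-alikes: they are no part of the job. There is more than one size of the lid; the job needs the largest. Leave any purple look-alike of the egg_can alone.

How it is judged:
By the outcome, as a careful person would: the job done as asked, in the order asked, and still so for the second after the job is handed in, with the robot touching nothing.
It also fails if it takes over 115 s, if anything falls off the work surface, if the arm or the gripper's body presses on something with over 40 N, if the wrist force passes 120 N, or if a joint passes its speed limit or range.

## Working session

There is one attempt and no reset: what is moved stays moved. The work goes in short steps, Python scripts to look and compute and a tool call to move; the robot and the scene stay as the last step left them, time stands still between calls to the robot, and variables do not carry over. Pictures are saved under pics/ and viewed, and the job is handed in when it is done.

Besides the shell and the picture viewer there is one more tool, called after ">>>" as name(argument=value, ...), one argument or row to a line, values as JSON. carry_out: Moves the arm, as the interface text tells. Its arguments: {"type":"object","properties":{"plan":{"type":"array","items":{"type":"array"}}},"required":["plan"]}

```bash
ls; mkdir -p pics; python3 - <<'E'
from plant import arm, optics, order
import cv2,numpy as np
s=arm.observe()
for k in s: print(k,s[k])
print(arm.nose_length)
for n in ("scene","top"):
    d=optics.snapshot(n); cv2.imwrite(f"pics/{n}0.png",d["pixels"][:,:,::-1]); print(n,d["fx"],d["fy"],d["cx"],d["cy"],d["R"],d["t"])
E
```

```text
pics
clock 0.0
joint_positions [-0.98578086  0.50185562 -0.42679528  1.55141877  0.22079365  1.13828479
 -0.21027263]
joint_velocities [ 1.11832364e-03  4.98061359e-05  5.22036439e-04 -3.11193473e-04
  5.81297809e-04  9.62147667e-04  5.06986217e-04]
tau [ 7.61511319e-05 -5.66597092e+01 -5.81688032e+00 -2.79112494e+01
 -6.89091068e-02  3.07498570e-02  1.89963257e-04]
eef_pos [205.42627065 616.01694036 250.6867786 ]
orientation [ 3.09846062  1.56888447 -1.93566691]
contact_force [ 0.16325546 -0.48872267 -0.55734379]
torque [-0.00461453  0.00564372  0.01309973]
gripper_width 92.10677191052308
25.0
scene 495.5808371684083 495.5808371684083 319.9599274688646 205.9213274785264 [[-0.56735465  0.82314525 -0.02325065]
 [ 0.47445882  0.30368383 -0.82623541]
 [-0.67305091 -0.47979998 -0.56284496]] [ 296.20629087 -209.19793658 1624.04875913]
top 517.8973358492302 517.8973358492302 317.4374955458103 194.54084425384227 [[-0.01392551 -0.9998772  -0.00718737]
 [-0.98845927  0.01485017 -0.15075722]
 [ 0.15084544  0.00500505 -0.98854469]] [  12.60726876  474.86866127 1232.06192984]
```

View pics/scene0.png

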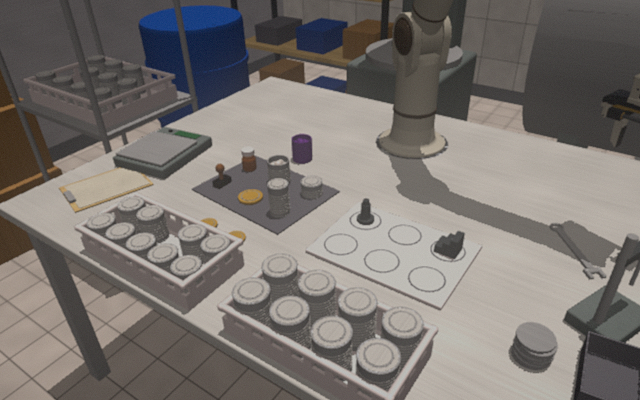

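View pics/top0.png

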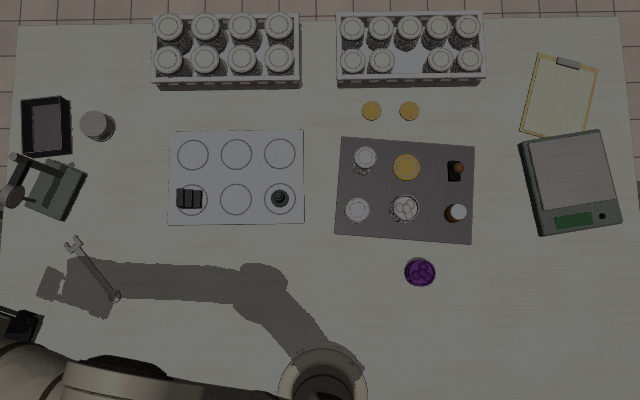

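The top view shows the board at about (236,178), with the block at (190,198) and the plug at (280,198). On the mat are the tall can (365,158), lid (406,167), stamp (455,170), short can (357,210), egg can (404,208) and jar (455,213). The purple look-alike is at (420,272) and two small lids are near (372,110) and (409,110). I'll zoom in next.

```bash
python3 - <<'E'
import cv2,numpy as np
a=cv2.imread("pics/top0.png"); 
b=cv2.resize(a[95:250,150:490],None,fx=2.35,fy=2.35,interpolation=cv2.INTER_CUBIC); b=np.clip(b*1.6,0,255).astype('uint8'); cv2.imwrite("pics/top0z.png",b)
a=cv2.imread("pics/scene0.png"); 
b=cv2.resize(a[125:305,180:490],None,fx=2.5,fy=2.5,interpolation=cv2.INTER_CUBIC); b=np.clip(b*1.4,0,255).astype('uint8'); cv2.imwrite("pics/scene0z.png",b)
E
```

```text
(no output)
```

View pics/top0z.png

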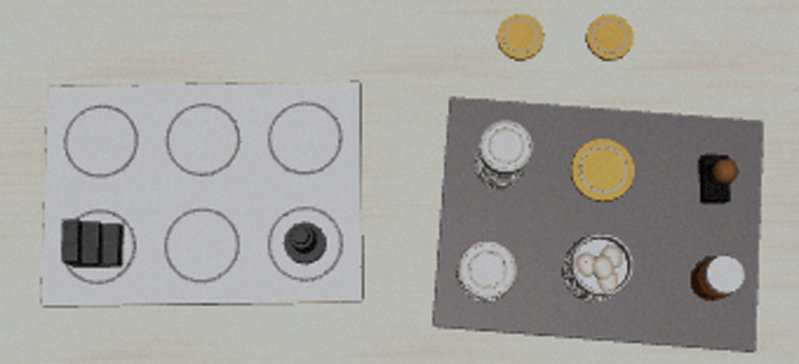

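View pics/scene0z.png

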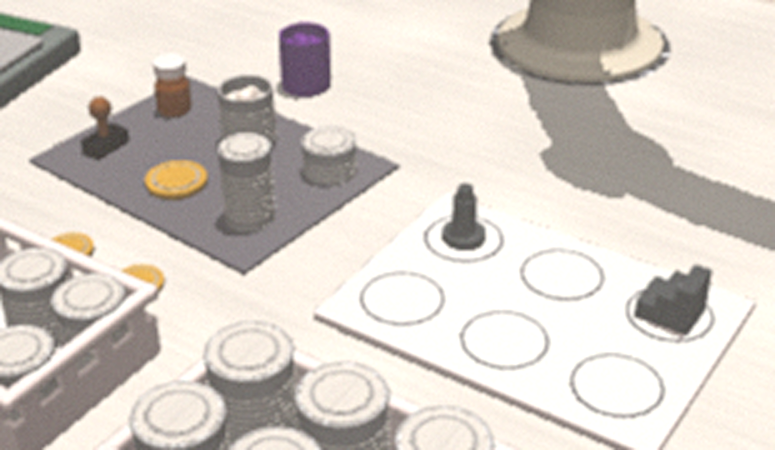

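```bash
cat > h.py <<'E'
import numpy as np,cv2
from scipy.spatial.transform import Rotation as Ro
def ray(d,u,v,z):
    R=np.array(d["R"]);t=np.array(d["t"])
    c=-R.T@t; w=R.T@np.array([(u-d["cx"])/d["fx"],(v-d["cy"])/d["fy"],1.])
    return c+w*(z-c[2])/w[2]
def proj(d,X):
    p=np.array(d["R"])@np.array(X,float)+np.array(d["t"]); return np.array([d["fx"]*p[0]/p[2]+d["cx"],d["fy"]*p[1]/p[2]+d["cy"]])
def blobs(mask,amin=50):
    cs,_=cv2.findContours(mask.astype('uint8'),cv2.RETR_LIST,cv2.CHAIN_APPROX_NONE)
    return [c for c in cs if cv2.contourArea(c)>amin and len(c)>=5]
def fitc(d,c,z):
    # circle fit of contour points cast on plane z
    P=np.array([ray(d,p[0][0],p[0][1],z)[:2] for p in c])
    A=np.c_[2*P,np.ones(len(P))]; x=np.linalg.lstsq(A,(P**2).sum(1),rcond=None)[0]
    r=np.sqrt(x[2]+x[0]**2+x[1]**2); e=np.hypot(*(P-x[:2]).T)-r
    return x[:2],r,e.std()
E
python3 - <<'E'
from h import *
from plant import optics
for n in ("top","scene"):
    d=optics.snapshot(n); im=d["pixels"]; hsv=cv2.cvtColor(im,cv2.COLOR_RGB2HSV)
    H,S,V=[hsv[:,:,i].astype(int) for i in range(3)]
    print(n,"board px",V[160,215] if n=="top" else V[225,370])
    L=(H>12)&(H<32)&(S>110)&(V>60)
    for c in blobs(L,60):
        p,r,e=fitc(d,c,14 if n=="x" else 14); print("lid?",c.mean(0).round(1),p.round(1),round(r,1),round(e,1))
    if n=="top":
        print("vals",V[158,360:372],V[208,395:415],V[185:190,380])
        for th in (75,85,95,105,115,125):
          for c in blobs((V>th)&(S<60),80):
            x,y,w,h=cv2.boundingRect(c)
            if w<60 and 160<x<480 and 130<y<250: 
                z=94 if abs(x+w/2-365)<8 and y<170 else 46 if x<375 and x>340 else 78 if x>340 else 10
                p,r,e=fitc(d,c,z); print(th,x,y,w,h,z,p.round(1),round(r,1),round(e,1))
E
```

```text
top board px 119
lid? [[406.4 166.6]] [ 545.9 -218.1] 21.5 0.7
lid? [[406.1 166.6]] [ 545.8 -217.7] 27.6 0.7
lid? [[405.9 166.8]] [ 545.4 -217.4] 32.5 0.8
lid? [[409.1 110.3]] [ 692.1 -230.8] 23.5 0.7
lid? [[371.  110.1]] [ 694.3 -133.9] 23.7 0.6
vals [117 117 117 116 118 116 117 115 117 118 119 117] [ 93  99 113 114 117 117 113  94 107 115 116 119 117 116 113  99  86  96
  92 118] [69 68 69 71 70]
75 451 204 16 16 78 [ 424.  -325.4] 17.9 0.7
75 345 197 25 27 46 [434.9 -89.1] 29.2 1.5
75 394 194 26 29 78 [ 434.9 -202.6] 30.0 2.0
75 270 188 20 21 10 [471.7 100.8] 23.7 0.8
75 175 186 29 24 10 [474.3 327.7] 34.0 4.5
75 353 146 24 22 94 [ 555.2 -107.9] 25.7 0.8
85 451 204 16 16 78 [ 424.1 -325.4] 17.6 0.7
85 345 198 25 25 46 [435.7 -89.7] 28.4 1.1
85 394 196 23 24 78 [ 433.6 -200.1] 26.9 1.6
85 270 188 20 21 10 [471.7 101.1] 23.9 0.7
85 175 186 30 24 10 [475.2 327.3] 34.7 4.9
85 354 146 23 22 94 [ 555.  -108.1] 25.1 0.7
95 215 223 44 3 10 [408.2 207.7] 30.9 15.2
95 451 204 16 16 78 [ 424.  -325.1] 17.2 0.6
95 346 198 24 25 46 [435.8 -89.7] 28.0 1.1
95 394 197 23 23 78 [ 433.5 -200.2] 25.
[... 1504 characters left out ...]
115 174 183 35 34 10 [471.9 322.4] 42.8 1.8
115 262 182 35 34 10 [470.7 101.2] 42.1 0.7
115 218 182 35 35 10 [471.  211.2] 42.1 0.7
115 359 151 13 12 94 [ 554.8 -108.2] 13.6 0.9
115 222 141 29 27 10 [585.9 211.4] 34.5 0.8
115 179 141 28 28 10 [586.  321.3] 34.5 0.8
115 266 140 28 28 10 [585.8 100.9] 34.7 0.8
115 219 138 35 33 10 [585.9 211. ] 42.2 0.8
115 175 138 35 34 10 [586.  321.2] 42.3 0.8
115 262 137 35 34 10 [585.8 100.9] 42.3 0.8
scene board px 182
lid? [[ 13.3 240.6]] [1026.7 -597.1] 71.6 24.3
lid? [[250.  196.1]] [ 545.9 -215.2] 34.0 1.5
lid? [[ 41.7 144.9]] [  586. -1011.] 200.4 66.4
lid? [[ 12.4 141.6]] [  763.4 -1278.4] 384.4 157.8
lid? [[359.6  38. ]] [-928.1 -737.8] 247.3 92.2
```

```bash
cat >> h.py <<'E'
def go(x,y,z,ang,quiet=False):
    """print shift/turn from measured pose to tool-down pose; ang = deg of tool z (jaw axis) in world xy"""
    from plant import arm
    s=arm.observe(); M=Ro.from_euler('xyz',s["orientation"]); p=np.array(s["eef_pos"])
    a=np.radians(ang); X=np.array([0,0,-1.]); Z=np.array([np.cos(a),np.sin(a),0]); Y=np.cross(Z,X)
    T=np.c_[X,Y,Z]; Rm=M.as_matrix()
    print("t",round(s["clock"],2),"pos",p.round(1),"jaw deg",np.degrees(np.arctan2(Rm[1,2],Rm[0,2])).round(1),"tilt",np.degrees(np.arccos(-Rm[2,0])).round(2),"w",round(s["gripper_width"],1),"F",np.round(s["contact_force"],1),"q",np.round(s["joint_positions"],2))
    print("shift",(Rm.T@(np.array([x,y,z])-p)).round(1),"turn",Ro.from_matrix(Rm.T@T).as_rotvec().round(3))
E
python3 - <<'E'
from h import *
from plant import arm
R=Ro.from_euler('xyz',arm.observe()["orientation"]).as_matrix(); print(R.round(3))
go(470,211,230,90)
go(470,211,230,0)
go(470,211,230,-90)
E
```

```text
[[-0.    -0.949  0.316]
 [-0.001  0.316  0.949]
 [-1.     0.    -0.001]]
t 0.2 pos [205.5 616.3 251.1] jaw deg 71.6 tilt 0.07 w 92.1 F [ 1.  -0.1  0.1] q [-0.99  0.5  -0.43  1.55  0.22  1.14 -0.21]
shift [  21.4 -379.1 -300.8] turn [-0.322 -0.001 -0.   ]
t 0.2 pos [205.5 616.3 251.1] jaw deg 71.6 tilt 0.07 w 92.1 F [ 1.  -0.1  0.1] q [-0.99  0.5  -0.43  1.55  0.22  1.14 -0.21]
shift [  21.4 -379.1 -300.8] turn [ 1.249e+00 -1.000e-03  1.000e-03]
t 0.2 pos [205.5 616.3 251.1] jaw deg 71.6 tilt 0.07 w 92.1 F [ 1.  -0.1  0.1] q [-0.99  0.5  -0.43  1.55  0.22  1.14 -0.21]
shift [  21.4 -379.1 -300.8] turn [ 2.82e+00 -0.00e+00  2.00e-03]
```

>>> carry_out(
  plan=[
    [[0,-379,-301],[1.249,0,0],0],
    [[0,-379,-301],[1.249,0,0],0],
    [[0,-379,-301],[1.249,0,0],0],
    [[0,-379,-301],[1.249,0,0],0],
    [[0,-379,-301],[1.249,0,0],0],
  ],
)

```text
clock: 0.62
eef_pos: [320.0, 440.3, 251.6]
orientation: [2.393, 1.571, 3.011]
contact_force: [0.6, 0.8, -0.9]
gripper_width: 91.4
```

```bash
python3 -c "
from h import *
go(470,150,240,0)"
```

```text
t 0.62 pos [320.  440.3 251.6] jaw deg 35.4 tilt 0.01 w 91.4 F [ 0.6  0.8 -0.9] q [-0.76  0.29 -0.27  1.82  0.09  1.04 -0.45]
shift [  11.6 -323.5  -46. ] turn [ 0.618 -0.    -0.   ]
```

>>> carry_out(
  plan=[
    [[0,-324,-46],[0.618,0,0],0],
    [[0,-324,-46],[0.618,0,0],0],
    [[0,-324,-46],[0.618,0,0],0],
    [[0,-324,-46],[0.618,0,0],0],
    [[0,-324,-46],[0.618,0,0],0],
  ],
)

```text
clock: 1.03
eef_pos: [416.6, 255.7, 251.9]
orientation: [0.851, 1.57, 0.851]
contact_force: [0.2, 1.0, -0.2]
gripper_width: 92.0
```

```bash
python3 -c "
from h import *
go(434,-200.5,150,0)"
```

```text
t 1.03 pos [416.6 255.7 251.9] jaw deg 0.0 tilt 0.03 w 92.0 F [ 0.2  1.  -0.2] q [-0.54  0.18 -0.07  1.96  0.02  1.   -0.62]
shift [ 101.7 -456.3   17.4] turn [ 0.  0. -0.]
```

>>> carry_out(
  plan=[
    [[0,-456,17],[0,0,0],0],
    [[0,-456,17],[0,0,0],0],
    [[0,-456,17],[0,0,0],0],
    [[0,-456,17],[0,0,0],0],
    [[0,-456,17],[0,0,0],0],
  ],
)

```text
clock: 1.45
eef_pos: [424.7, 47.6, 251.9]
orientation: [0.554, 1.57, 0.561]
contact_force: [1.2, 0.7, -0.1]
gripper_width: 91.9
```

>>> carry_out(
  plan=[
    [[0,-248,9],[0,0,0],0],
    [[0,-248,9],[0,0,0],0],
    [[0,-248,9],[0,0,0],0],
    [[0,-248,9],[0,0,0],0],
    [[0,-248,9],[0,0,0],0],
  ],
)

```text
clock: 1.87
eef_pos: [433.5, -160.5, 252.0]
orientation: [0.111, 1.57, 0.118]
contact_force: [1.0, 0.2, -0.7]
gripper_width: 91.7
```

```bash
python3 - <<'E'
from h import *
go(434,-200.5,150,0)
from plant import optics
for n in("top","scene"):
    d=optics.snapshot(n); cv2.imwrite(f"pics/{n}1.png",d["pixels"][:,:,::-1])
E
```

```text
t 1.87 pos [ 433.5 -160.5  252. ] jaw deg 0.4 tilt 0.04 w 91.7 F [ 1.   0.2 -0.7] q [ 0.01  0.13  0.31  2.02 -0.05  0.99  0.35]
shift [ 1.02e+02 -4.00e+01  1.00e-01] turn [ 0.006  0.001 -0.   ]
```

View pics/top1.png

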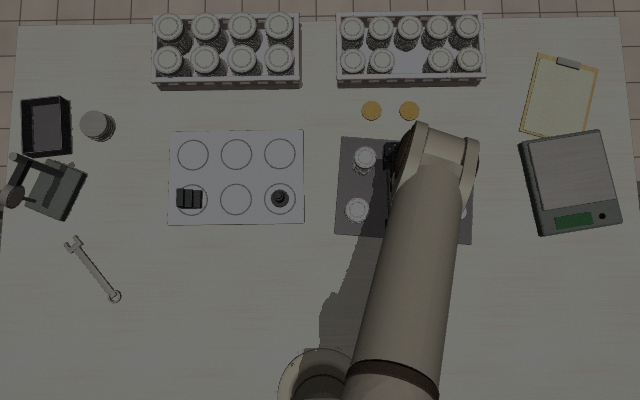

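View pics/scene1.png

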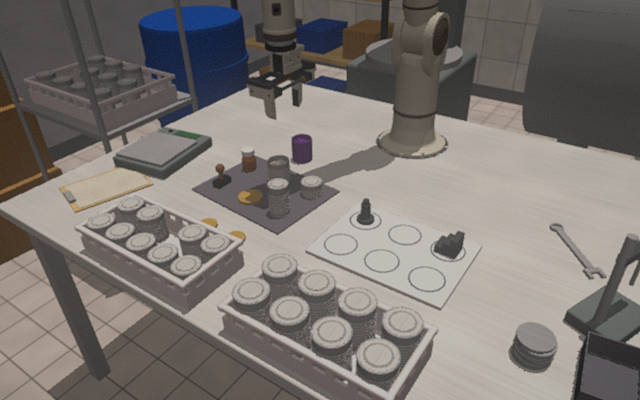

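Top view: the arm hides the egg can. Scene view: the gripper is above the mat with fingertips near (269,117) and (297,106), and everything else is unmoved. I'll check the tip projection and the egg rim in the scene camera.

```bash
python3 - <<'E'
from h import *
from plant import optics
d=optics.snapshot("scene"); 
p=np.array([433.5,-160.5,227])
print(proj(d,p+[46,0,0]),proj(d,p-[46,0,0]),proj(d,p+[65,0,0]))
print("egg rim ray",ray(d,278,161.5,78), proj(d,[434,-200.5,78]))
im=d["pixels"][60:230,180:350,::-1]; im=cv2.resize(im,None,fx=3.5,fy=3.5,interpolation=cv2.INTER_CUBIC); cv2.imwrite("pics/s1z.png",im)
E
```

```text
[275.08726135 119.53425375] [296.91320593 107.12795674] [270.30766724 122.25106923]
egg rim ray [ 441.47205002 -194.94922449   78.        ] [278.11510339 159.8741212 ]
```

View pics/s1z.png

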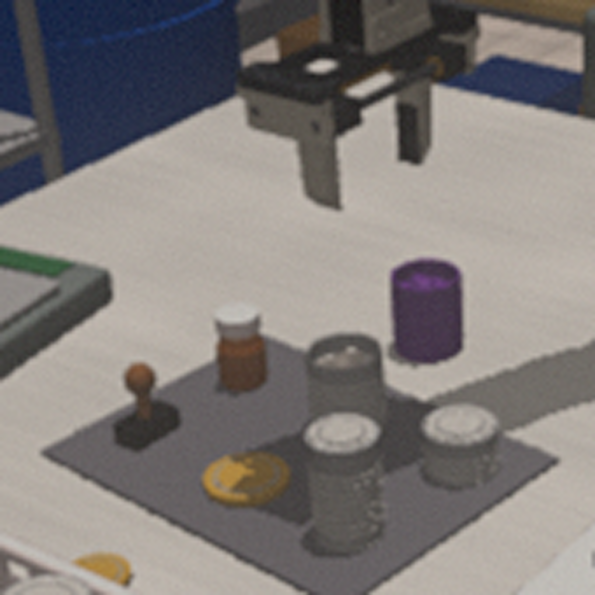

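Scene crop: the egg rim centre is at about (278,161), within 1 px of the prediction. Descending.

>>> carry_out(
  plan=[
    [[0,-40,0],[0.006,0,0],0],
    [[30,-40,0],[0.006,0,0],0],
    [[70,-40,0],[0.006,0,0],0],
    [[110,-40,0],[0.006,0,0],0],
    [[110,-40,0],[0.006,0,0],0],
  ],
)

```text
clock: 2.43
eef_pos: [429.1, -195.0, 135.0]
orientation: [2.805, 1.557, 2.807]
contact_force: [-1.4, 0.5, -0.2]
gripper_width: 91.5
```

```bash
python3 -c "
from h import *
go(434,-200.5,62,0)"
```

```text
t 2.43 pos [ 429.1 -195.   135. ] jaw deg 0.1 tilt 0.8 w 91.5 F [-1.4  0.5 -0.2] q [ 0.1   0.34  0.32  2.1  -0.15  0.74  0.51]
shift [72.9 -5.9  5.8] turn [ 0.002 -0.013 -0.005]
```

>>> carry_out(
  plan=[
    [[0,0,0],[0,0,0],0],
    [[0,0,0],[0,0,0],0],
  ],
)

```text
clock: 2.6
eef_pos: [435.3, -198.3, 143.2]
orientation: [-0.104, 1.57, -0.103]
contact_force: [0.5, -0.2, 0.0]
gripper_width: 91.7
```

```bash
python3 -c "
from h import *
go(434,-200.5,62,0)"
```

```text
t 2.6 pos [ 435.3 -198.3  143.2] jaw deg 0.1 tilt 0.07 w 91.7 F [ 0.5 -0.2  0. ] q [ 0.1   0.33  0.32  2.09 -0.15  0.75  0.51]
shift [81.2 -2.2 -1.4] turn [0.001 0.001 0.   ]
```

>>> carry_out(
  plan=[
    [[20,-2,-1],[0,0,0],0],
    [[45,-2,-1],[0,0,0],0],
    [[65,-2,-1],[0,0,0],0],
    [[81,-2,-1],[0,0,0],0],
    [[81,-2,-1],[0,0,0],0],
  ],
)

```text
clock: 3.02
eef_pos: [434.0, -200.1, 61.2]
orientation: [0.437, 1.57, 0.438]
contact_force: [-0.2, -0.6, 0.3]
gripper_width: 91.5
```

```bash
python3 -c "
from h import *
go(434,-200.5,62,0)"
```

```text
t 3.02 pos [ 434.  -200.1   61.2] jaw deg 0.1 tilt 0.06 w 91.5 F [-0.2 -0.6  0.3] q [ 0.15  0.48  0.27  2.12 -0.23  0.57  0.59]
shift [-0.8 -0.4  0. ] turn [ 0.001  0.001 -0.   ]
```

>>> carry_out(
  plan=[
    [[0,0,0],[0,0,0],70],
    [[0,0,0],[0,0,0],80],
    [[0,0,0],[0,0,0],120],
    [[0,0,0],[0,0,0],120],
    [[0,0,0],[0,0,0],120],
  ],
)

```text
clock: 3.43
eef_pos: [434.7, -201.0, 62.0]
orientation: [-0.267, 1.567, -0.267]
contact_force: [2.7, 0.5, 2.1]
gripper_width: 63.0
```

>>> carry_out(
  plan=[
    [[0,0,0],[0,0,0],120],
    [[0,0,0],[0,0,0],120],
  ],
)

```text
clock: 3.6
eef_pos: [434.7, -201.0, 62.0]
orientation: [-0.195, 1.568, -0.195]
contact_force: [-0.5, 0.2, 7.1]
gripper_width: 62.4
```

>>> carry_out(
  plan=[
    [[-10,0,0],[0,0,0],120],
    [[-30,0,0],[0,0,0],120],
    [[-55,0,0],[0,0,0],120],
    [[-80,0,0],[0,0,0],120],
    [[-100,0,0],[0,0,0],120],
  ],
)

```text
clock: 4.02
eef_pos: [432.6, -200.8, 162.5]
orientation: [-2.892, 1.57, -2.892]
contact_force: [0.4, -0.3, -2.3]
gripper_width: 62.3
```

```bash
python3 - <<'E'
from h import *
go(471,211,170,0)
from plant import optics
d=optics.snapshot("scene")
im=d["pixels"][60:230,180:350,::-1]; im=cv2.resize(im,None,fx=3.5,fy=3.5,interpolation=cv2.INTER_CUBIC); cv2.imwrite("pics/s2z.png",im)
E
```

```text
t 4.02 pos [ 432.6 -200.8  162.5] jaw deg -0.0 tilt 0.02 w 62.3 F [ 0.4 -0.3 -2.3] q [ 0.09  0.29  0.34  2.08 -0.13  0.79  0.51]
shift [ -7.5 411.8  38.2] turn [-0. -0.  0.]
```

View pics/s2z.png

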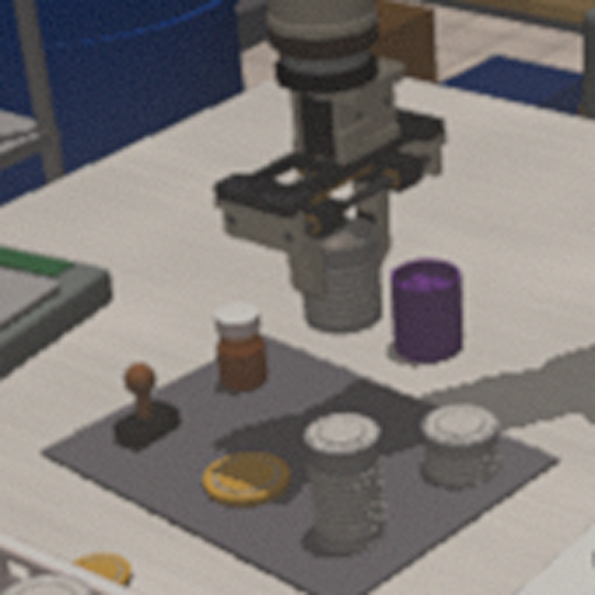

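The egg can is held upright, bottom near (278,154), with the mat otherwise undisturbed. Carrying it to the board.

>>> carry_out(
  plan=[
    [[-5,15,0],[0,0,0],120],
    [[-8,45,4],[0,0,0],120],
    [[-8,80,8],[0,0,0],120],
    [[-8,115,11],[0,0,0],120],
    [[-8,150,14],[0,0,0],120],
  ],
)

```text
clock: 4.48
eef_pos: [446.4, -49.5, 168.9]
orientation: [-3.037, 1.57, -3.039]
contact_force: [0.3, -0.4, -1.9]
gripper_width: 62.6
```

>>> carry_out(
  plan=[
    [[0,35,3],[0,0,0],120],
    [[0,70,6],[0,0,0],120],
    [[0,105,10],[0,0,0],120],
    [[0,140,13],[0,0,0],120],
    [[0,170,16],[0,0,0],120],
  ],
)

```text
clock: 4.9
eef_pos: [462.3, 121.7, 168.7]
orientation: [3.056, 1.57, 3.057]
contact_force: [0.0, 0.3, -1.6]
gripper_width: 62.6
```

>>> carry_out(
  plan=[
    [[0,30,3],[0,0,0],120],
    [[0,55,6],[0,0,0],120],
    [[0,75,8],[0,0,0],120],
    [[0,88,8],[0,0,0],120],
    [[0,92,8],[0,0,0],120],
  ],
)

```text
clock: 5.32
eef_pos: [470.4, 213.6, 168.5]
orientation: [2.652, 1.57, 2.655]
contact_force: [0.6, -0.2, -2.7]
gripper_width: 62.3
```

>>> carry_out(
  plan=[
    [[0,0,0],[0,0,0],120],
    [[0,0,0],[0,0,0],120],
  ],
)

```text
clock: 5.48
eef_pos: [470.8, 209.8, 168.5]
orientation: [-2.149, 1.569, -2.15]
contact_force: [0.8, -1.0, -1.2]
gripper_width: 62.4
```

```bash
python3 - <<'E'
from h import *
go(471,211,67,0)
from plant import optics
for n in("top","scene"):
    d=optics.snapshot(n); cv2.imwrite(f"pics/{n}3.png",d["pixels"][:,:,::-1])
a=cv2.imread("pics/top3.png")[100:260,150:330]; b=cv2.imread("pics/scene3.png")[90:310,280:520]
cv2.imwrite("pics/c3.png",np.vstack([np.clip(cv2.resize(a,(360,320),interpolation=2)*1.6,0,255),])); cv2.imwrite("pics/d3.png",cv2.resize(b,None,fx=2.5,fy=2.5,interpolation=2))
E
```

```text
t 5.48 pos [470.8 209.8 168.5] jaw deg -0.1 tilt 0.09 w 62.4 F [ 0.8 -1.  -1.2] q [-0.57  0.34  0.12  1.98 -0.05  0.83 -0.42]
shift [101.5   1.4   0.3] turn [-0.001 -0.001  0.001][ WARN:0@12.150] global loadsave.cpp:1063 imwrite_ Unsupported depth image for selected encoder is fallbacked to CV_8U.
```

View pics/c3.png

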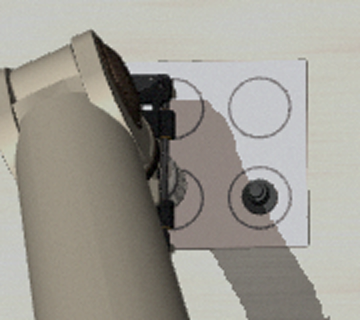

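View pics/d3.png

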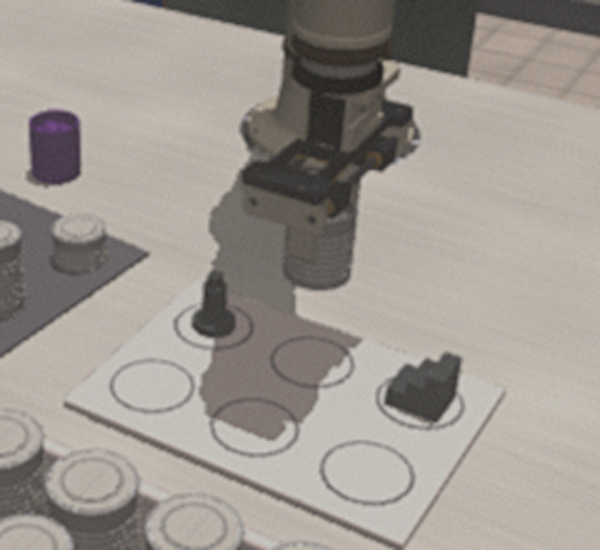

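The can is above its ring with the bottom near (320,275) in the crop, clear of the plug and block. Lowering.

>>> carry_out(
  plan=[
    [[20,1,0],[0,0,0],120],
    [[45,1,0],[0,0,0],120],
    [[70,1,0],[0,0,0],120],
    [[88,1,0],[0,0,0],120],
    [[92,1,0],[0,0,0],120],
  ],
)

```text
clock: 6.0
eef_pos: [469.2, 209.7, 73.9]
orientation: [-2.559, 1.565, -2.561]
contact_force: [-0.8, -0.6, -1.8]
gripper_width: 62.6
```

>>> carry_out(
  plan=[
    [[0,0,0],[0,0,0],120],
    [[0,0,0],[0,0,0],120],
  ],
)

```text
clock: 6.17
eef_pos: [471.7, 211.7, 77.3]
orientation: [-0.215, 1.57, -0.217]
contact_force: [-0.1, 0.4, -1.0]
gripper_width: 62.7
```

```bash
python3 - <<'E'
from h import *
go(471,211,67,0)
from plant import optics
d=optics.snapshot("scene"); print(proj(d,[471,211,10]),proj(d,[471,211,82]))
cv2.imwrite("pics/d4.png",cv2.resize(d["pixels"][140:290,340:490,::-1],None,fx=4,fy=4,interpolation=2))
E
```

```text
t 6.17 pos [471.7 211.7  77.3] jaw deg -0.1 tilt 0.03 w 62.7 F [-0.1  0.4 -1. ] q [-0.56  0.49  0.1   2.02 -0.08  0.64 -0.4 ]
shift [10.3 -0.7 -0.7] turn [-0.001  0.     0.   ]
[403.54945771 234.86194817] [405.75514473 210.45048564]
```

View pics/d4.png

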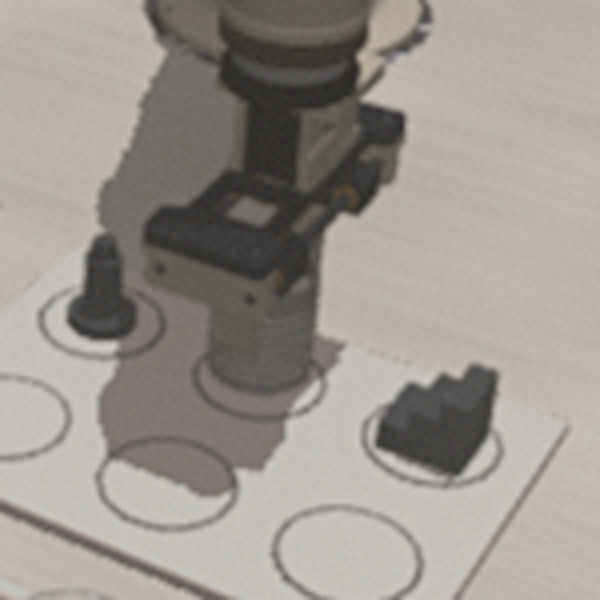

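>>> carry_out(
  plan=[
    [[5,-1,-1],[0,0,0],120],
    [[8,-1,-1],[0,0,0],120],
    [[9,-1,-1],[0,0,0],120],
    [[9,-1,-1],[0,0,0],120],
  ],
)

```text
clock: 6.55
eef_pos: [470.0, 211.4, 67.7]
orientation: [2.667, 1.571, 2.667]
contact_force: [0.4, 0.7, -2.0]
gripper_width: 62.3
```

```bash
python3 - <<'E'
from h import *
go(471,211,67,0)
from plant import optics
d=optics.snapshot("scene"); 
cv2.imwrite("pics/d5.png",cv2.resize(d["pixels"][180:270,350:460,::-1],None,fx=7,fy=6.5,interpolation=2))
E
```

```text
t 6.55 pos [470.  211.4  67.7] jaw deg 0.0 tilt 0.01 w 62.3 F [ 0.4  0.7 -2. ] q [-0.56  0.5   0.1   2.03 -0.08  0.62 -0.4 ]
shift [ 0.7 -0.4  1. ] turn [ 0. -0. -0.]
```

View pics/d5.png

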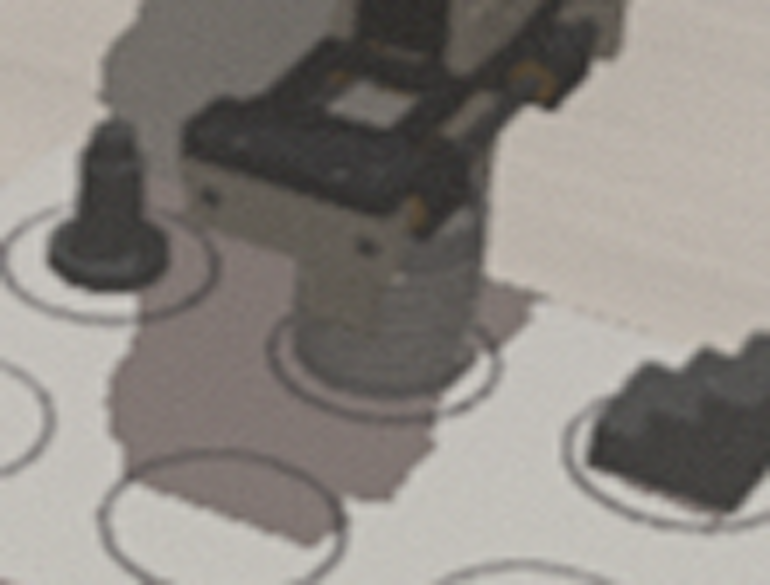

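>>> carry_out(
  plan=[
    [[1,0,1],[0,0,0],120],
    [[2,0,1],[0,0,0],120],
    [[2,0,1],[0,0,0],120],
  ],
)

```text
clock: 6.85
eef_pos: [471.6, 211.5, 66.1]
orientation: [0.529, 1.57, 0.529]
contact_force: [-1.0, -0.5, 2.0]
gripper_width: 62.5
```

```bash
python3 - <<'E'
from h import *
go(471,211,67,0)
E
```

```text
t 6.85 pos [471.6 211.5  66.1] jaw deg 0.0 tilt 0.04 w 62.5 F [-1.  -0.5  2. ] q [-0.56  0.51  0.1   2.03 -0.08  0.61 -0.4 ]
shift [-0.9 -0.5 -0.6] turn [ 0.     0.001 -0.   ]
```

Force turned upward: contact with the board. Releasing and rising.

>>> carry_out(
  plan=[
    [[0,0,0],[0,0,0],70],
    [[0,0,0],[0,0,0],50],
    [[0,0,0],[0,0,0],20],
    [[0,0,0],[0,0,0],0],
    [[0,0,0],[0,0,0],0],
  ],
)

```text
clock: 7.27
eef_pos: [471.2, 211.4, 65.7]
orientation: [0.664, 1.571, 0.664]
contact_force: [-0.3, -0.4, 0.4]
gripper_width: 88.7
```

>>> carry_out(
  plan=[
    [[-10,0,0],[0,0,0],0],
    [[-30,0,0],[0,0,0],0],
    [[-60,0,0],[0,0,0],0],
    [[-90,0,0],[0,0,0],0],
    [[-110,0,0],[0,0,0],0],
  ],
)

```text
clock: 7.68
eef_pos: [472.1, 211.7, 179.0]
orientation: [0.492, 1.568, 0.491]
contact_force: [0.5, 1.0, -0.3]
gripper_width: 92.0
```

>>> carry_out(
  plan=[
    [[0,-40,5],[0,0,0],0],
    [[0,-80,15],[0,0,0],0],
    [[0,-120,22],[0,0,0],0],
    [[0,-160,30],[0,0,0],0],
    [[0,-200,37],[0,0,0],0],
  ],
)

```text
clock: 8.1
eef_pos: [508.5, 9.7, 176.8]
orientation: [0.279, 1.569, 0.279]
contact_force: [0.9, -0.1, -1.1]
gripper_width: 91.6
```

```bash
python3 - <<'E'
from h import *
go(545.5,-217.5,170,0)
from plant import optics
d=optics.snapshot("top"); im=d["pixels"]; V=im.max(2).astype(int)
cv2.imwrite("pics/c6.png",np.clip(cv2.resize(im[120:240,160:320,::-1],None,fx=4.5,fy=4.5,interpolation=2)*1.6,0,255).astype('uint8'))
for th in (75,85,95,105):
  for c in blobs((V>th),80):
    x,y,w,h=cv2.boundingRect(c)
    if 210<x<260 and 160<y<215 and w<60:
      for z in (10,82): print(th,x,y,w,h,z,*fitc(d,c,z))
E
```

```text
t 8.1 pos [508.5   9.7 176.8] jaw deg 0.0 tilt 0.08 w 91.6 F [ 0.9 -0.1 -1.1] q [-0.25  0.32  0.22  1.99 -0.09  0.84  0.01]
shift [   6.8 -227.2   36.9] turn [ 0.001  0.001 -0.   ]
75 229 189 21 23 10 [467.669593   202.77132937] 24.011652212016596 6.749085521245919
75 229 189 21 23 82 [457.31903079 191.32765951] 22.66060494019184 6.369339325510957
85 225 183 28 30 10 [475.25511824 207.28129317] 30.928389867215966 7.446358447477606
85 225 183 28 30 82 [464.47774645 195.58386425] 29.188163231296844 7.027379271170387
85 217 182 21 22 10 [484.84269732 225.28383801] 26.13796633884174 3.884036031511947
85 217 182 21 22 82 [473.52586775 212.57347217] 24.66727919905812 3.665495622975871
95 223 183 30 30 10 [474.25487098 205.26627612] 30.72104460316153 8.976425111926774
95 223 183 30 30 82 [463.53377942 193.6822248 ] 28.9924845219177 8.471354717304237
95 217 182 23 31 10 [476.24409329 217.80020959] 34.8339943859905 4.394575222350254
95 217 182 23 31 82 [465.41107552 205.51091997] 32.874013762142916 4.147308653080834
105 217 181 36 36 10 [473.15303645 212.56484896] 35.08800325439873 12.032871098315496
105 217 181 36 36 82 [462.49394106 200.57013381] 33.1137304866541 11.355825740246875
```

View pics/c6.png

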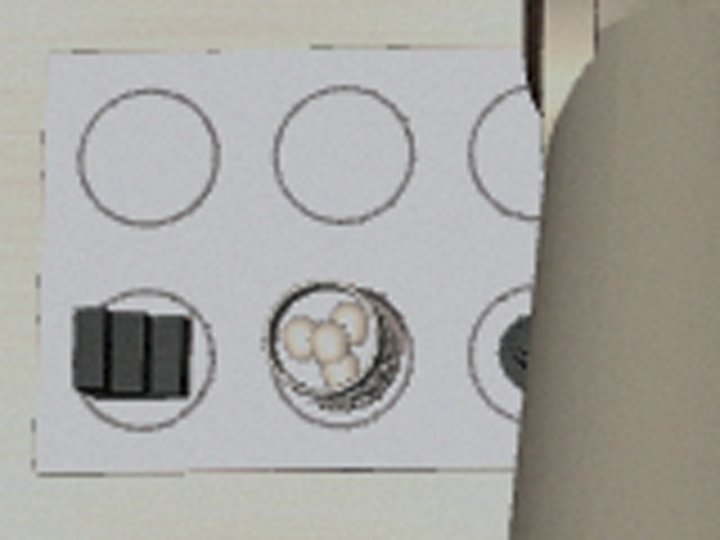

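The egg can stands upright in its ring, rim centre about (232,196), with the ring visible all around. I'll get a tighter rim fit with a Hough circle.

```bash
cat >> h.py <<'E'
def hough(d,u,v,rlo,rhi,z,n=3,half=30,k=8):
    g=cv2.cvtColor(d["pixels"],cv2.COLOR_RGB2GRAY); y0,x0=int(v)-half,int(u)-half
    s=cv2.resize(g[y0:y0+2*half,x0:x0+2*half],None,fx=k,fy=k,interpolation=cv2.INTER_CUBIC); s=cv2.GaussianBlur(s,(0,0),k/3)
    C=cv2.HoughCircles(s,cv2.HOUGH_GRADIENT_ALT,1,5,param1=100,param2=0.5,minRadius=int(rlo*k),maxRadius=int(rhi*k))
    if C is None: print("none"); return
    for c in C[0][:n]:
        uu,vv=(c[0]+.5)/k-.5+x0,(c[1]+.5)/k-.5+y0
        print("px",round(uu,2),round(vv,2),"r",round(c[2]/k,2),"at z",z,ray(d,uu,vv,z)[:2].round(1))
E
python3 - <<'E'
from h import *
from plant import optics
d=optics.snapshot("top")
hough(d,232,196,10,15,82,5); print('ring'); hough(d,236,155,13,18,10); 
print(proj(d,[471,211,82]))
E
```

```text
px 232.69 194.44 r 11.84 at z 82 [471.2 205.6]
px 234.69 197.44 r 13.87 at z 82 [464.  200.8]
px 232.19 198.69 r 13.9 at z 82 [461.1 206.7]
px 232.69 195.31 r 13.3 at z 82 [469.2 205.6]
px 238.06 197.81 r 13.88 at z 82 [463.  192.9]
ring
px 235.19 153.69 r 14.85 at z 10 [586.8 212.7]
[230.4166137  194.57287117]
```

```bash
python3 - <<'E'
from h import *
from plant import optics
d=optics.snapshot("top")
a=cv2.resize(np.clip(d["pixels"][170:230,205:265,::-1]*1.5,0,255).astype('uint8'),None,fx=9,fy=9,interpolation=2)
cv2.imwrite("pics/t7.png",a)
d=optics.snapshot("scene")
b=cv2.resize(np.clip(d["pixels"][190:260,365:445,::-1]*1.2,0,255).astype('uint8'),None,fx=9,fy=8,interpolation=2)
cv2.imwrite("pics/s7.png",b)
E
```

```text
(no output)
```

View pics/t7.png

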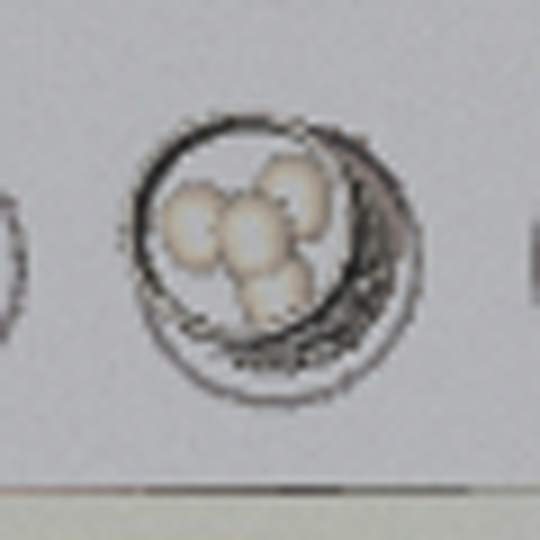

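View pics/s7.png

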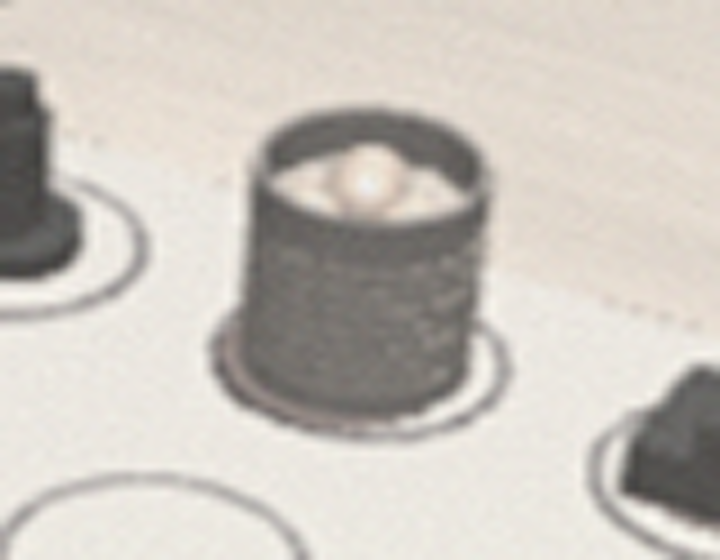

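```bash
cat >> h.py <<'E'
def edgefit(d,X0,r0,z,angs,span=8,sign=-1):
    """radial edge points: cast samples on circle plane z about X0, strongest grad (sign -1: bright outside), fit centre w/ fixed r0"""
    g=cv2.GaussianBlur(cv2.cvtColor(d["pixels"],cv2.COLOR_RGB2GRAY),(0,0),0.7).astype(np.float32)
    rr=np.arange(r0-span,r0+span,0.25); P=[]
    for a in np.radians(angs):
        uv=np.array([proj(d,[X0[0]+r*np.cos(a),X0[1]+r*np.sin(a),z]) for r in rr],np.float32)
        p=cv2.remap(g,uv[:,0].reshape(-1,1),uv[:,1].reshape(-1,1),cv2.INTER_CUBIC).ravel()
        gr=np.gradient(p)*(1 if sign<0 else -1); i=gr.argmax(); P.append([X0[0]+rr[i]*np.cos(a),X0[1]+rr[i]*np.sin(a)])
    P=np.array(P)
    from scipy.optimize import least_squares
    f=least_squares(lambda c:np.hypot(P[:,0]-c[0],P[:,1]-c[1])-r0,X0,loss='soft_l1',f_scale=0.7)
    res=f.fun; 
    g2=least_squares(lambda c:np.hypot(P[:,0]-c[0],P[:,1]-c[1])-c[2],[*X0,r0],loss='soft_l1',f_scale=0.7)
    return f.x.round(1),"free r",g2.x.round(1),"rms",np.sqrt((g2.fun**2).mean()).round(2)
E
python3 - <<'E'
from h import *
from plant import optics
d=optics.snapshot("top"); s=optics.snapshot("scene")
# top: image left=+y(90deg), up=+x(0deg)
print("top rim",edgefit(d,[471,208],31,82,range(-10,181,5)))
print("scene rim",edgefit(s,[471,208],31,82,range(150,300,5)))
# scene base: facing side (camera side)
c=-s["R"].T@np.array(s["t"]); az=np.degrees(np.arctan2(c[1]-208,c[0]-471)); print(az)
print("scene base",edgefit(s,[471,208],31,10,np.arange(az-75,az+76,5),span=7))
for n,dd in(("top",d),("scene",s)):
  for X in([471,211],[586,211],[586,321]):
    if n=="scene" or X[0]>500: print(n,"ring in",X,edgefit(dd,X,39.5,10,range(0,360,6) if X[0]>500 else np.arange(az-100,az+100,5),span=4,sign=1))
print(proj(d,[471,211,10]),proj(d,[471,211,82]))
d0=cv2.imread("pics/top0.png")[:,:,::-1].copy(); d0={**d,"pixels":d0}
print("orig egg rim",edgefit(d0,[434,-201],31,78,range(0,360,6),span=6,sign=1),edgefit(d0,[434,-201],28,78,range(0,360,6),span=4,sign=-1))
E
```

```text
top rim (array([469.4, 207.6]), 'free r', array([468.6, 205.8,  32.6]), 'rms', np.float64(1.84))
scene rim (array([470.8, 212.9]), 'free r', array([467.9, 209.7,  27.6]), 'rms', np.float64(0.97))
23.72799765952946
scene base (array([476.8, 207.3]), 'free r', array([475.2, 206.8,  32.3]), 'rms', np.float64(1.92))
top ring in [586, 211] (array([587.5, 209. ]), 'free r', array([586.1, 210.8,  36. ]), 'rms', np.float64(0.45))
top ring in [586, 321] (array([588.5, 319.8]), 'free r', array([586.2, 320.9,  36. ]), 'rms', np.float64(0.38))
scene ring in [471, 211] (array([474.1, 208.4]), 'free r', array([473.9, 208.4,  39.6]), 'rms', np.float64(1.66))
scene ring in [586, 211] (array([587.2, 211.9]), 'free r', array([584.8, 211.4,  36.5]), 'rms', np.float64(2.36))
scene ring in [586, 321] (array([586.7, 320.8]), 'free r', array([584.7, 321.5,  36.6]), 'rms', np.float64(2.12))
[235.40914493 198.91446976] [230.4166137  194.57287117]
orig egg rim (array([ 432.5, -196.7]), 'free r', array([ 434. , -199.8,   26.9]), 'rms', np.float64(0.85)) (array([ 434.4, -202.2]), 'free r', array([ 433.7, -200.3,   30.1]), 'rms', np.float64(2.66))
```

Both views agree that the egg can sits about 3 mm off its ring toward −y (top rim y≈207.6 against ring 211). I'll re-grip it and move it +3 mm.

>>> carry_out(
  plan=[
    [[0,40,-7],[0,0,0],0],
    [[0,80,-15],[0,0,0],0],
    [[0,120,-22],[0,0,0],0],
    [[0,160,-30],[0,0,0],0],
    [[0,200,-37],[0,0,0],0],
  ],
)

```text
clock: 8.82
eef_pos: [469.2, 215.3, 176.0]
orientation: [1.974, 1.57, 1.978]
contact_force: [0.9, 1.0, 0.0]
gripper_width: 91.8
```

>>> carry_out(
  plan=[
    [[20,0,0],[0,0,0],0],
    [[45,0,0],[0,0,0],0],
    [[70,0,0],[0,0,0],0],
    [[95,0,0],[0,0,0],0],
    [[109,0,0],[0,0,0],0],
  ],
)

```text
clock: 9.23
eef_pos: [468.5, 213.3, 64.4]
orientation: [-2.973, 1.567, -2.969]
contact_force: [-1.4, -0.4, 0.5]
gripper_width: 92.0
```

>>> carry_out(
  plan=[
    [[0,0,0],[0,0,0],0],
    [[0,0,0],[0,0,0],60],
    [[0,0,0],[0,0,0],80],
    [[0,0,0],[0,0,0],120],
    [[0,0,0],[0,0,0],120],
  ],
)

```text
clock: 9.65
eef_pos: [472.0, 212.1, 68.0]
orientation: [0.55, 1.568, 0.551]
contact_force: [0.3, 1.0, 0.5]
gripper_width: 69.8
```

>>> carry_out(
  plan=[
    [[0,0,0],[0,0,0],120],
    [[0,0,0],[0,0,0],120],
  ],
)

```text
clock: 9.82
eef_pos: [471.8, 211.8, 67.8]
orientation: [0.664, 1.569, 0.664]
contact_force: [-0.4, -0.4, 6.3]
gripper_width: 62.4
```

```bash
python3 -c "
from h import *
go(471,214.5,70,0)"
```

```text
t 9.82 pos [471.8 211.8  67.8] jaw deg -0.0 tilt 0.1 w 62.4 F [-0.4 -0.4  6.3] q [-0.56  0.5   0.1   2.02 -0.09  0.62 -0.4 ]
shift [-2.2  2.7 -0.8] turn [-0.     0.001 -0.001]
```

>>> carry_out(
  plan=[
    [[-4,0,0],[0,0,0],120],
    [[-4,1.5,0],[0,0,0],120],
    [[-4,3,0],[0,0,0],120],
    [[-2,3,0],[0,0,0],120],
    [[0,3,0],[0,0,0],120],
  ],
)

```text
clock: 10.23
eef_pos: [471.2, 214.7, 67.6]
orientation: [2.253, 1.57, 2.254]
contact_force: [-8.9, -3.5, 36.8]
gripper_width: 62.7
```

>>> carry_out(
  plan=[
    [[0,0,0],[0,0,0],120],
    [[0.5,0,0],[0,0,0],120],
  ],
)

```text
clock: 10.4
eef_pos: [471.2, 214.7, 67.7]
orientation: [2.087, 1.57, 2.087]
contact_force: [-6.6, -2.5, 24.0]
gripper_width: 61.9
```

```bash
python3 -c "
from h import *
go(471,214.5,67,0)"
```

```text
t 10.4 pos [471.2 214.7  67.7] jaw deg 0.0 tilt 0.03 w 61.9 F [-6.6 -2.5 24. ] q [-0.56  0.5   0.1   2.02 -0.09  0.62 -0.4 ]
shift [ 0.7 -0.2 -0.2] turn [ 0.    -0.    -0.001]
```

>>> carry_out(
  plan=[
    [[-1,0,0],[0,0,0],120],
    [[-1,0,0],[0,0,0],70],
    [[-1,0,0],[0,0,0],50],
    [[-1,0,0],[0,0,0],0],
    [[-1,0,0],[0,0,0],0],
  ],
)

```text
clock: 10.82
eef_pos: [471.1, 214.3, 66.9]
orientation: [-2.561, 1.57, -2.561]
contact_force: [0.2, 0.7, -0.3]
gripper_width: 81.8
```

>>> carry_out(
  plan=[
    [[0,0,0],[0,0,0],0],
    [[-20,0,0],[0,0,0],0],
    [[-50,0,0],[0,0,0],0],
    [[-80,0,0],[0,0,0],0],
    [[-110,0,0],[0,0,0],0],
  ],
)

```text
clock: 11.23
eef_pos: [470.7, 214.1, 178.0]
orientation: [-2.571, 1.57, -2.571]
contact_force: [1.2, -0.6, -0.7]
gripper_width: 91.8
```

>>> carry_out(
  plan=[
    [[0,-40,5],[0,0,0],0],
    [[0,-80,15],[0,0,0],0],
    [[0,-120,22],[0,0,0],0],
    [[0,-160,30],[0,0,0],0],
    [[0,-200,37],[0,0,0],0],
  ],
)

```text
clock: 11.65
eef_pos: [508.3, 12.6, 177.4]
orientation: [0.206, 1.57, 0.206]
contact_force: [0.6, 0.1, 0.3]
gripper_width: 91.9
```

>>> carry_out(
  plan=[
    [[0,-40,7],[0,0,0],0],
    [[0,-80,14],[0,0,0],0],
    [[0,-80,14],[0,0,0],0],
  ],
)

```text
clock: 11.9
eef_pos: [522.7, -76.2, 177.7]
orientation: [-1.214, 1.565, -1.225]
contact_force: [-0.1, -0.6, -0.1]
gripper_width: 91.5
```

```bash
python3 - <<'E'
from h import *
go(545.5,-217.5,170,0)
from plant import optics
d=optics.snapshot("top"); s=optics.snapshot("scene")
a=cv2.resize(np.clip(d["pixels"][170:230,205:265,::-1]*1.5,0,255).astype('uint8'),None,fx=9,fy=9,interpolation=2)
cv2.imwrite("pics/t8.png",a)
b=cv2.resize(np.clip(s["pixels"][190:260,365:445,::-1]*1.2,0,255).astype('uint8'),None,fx=9,fy=8,interpolation=2)
cv2.imwrite("pics/s8.png",b)
print("top rim",edgefit(d,[471,210],31,82,range(-10,181,5)))
print("scene rim",edgefit(s,[471,210],31,82,range(150,300,5)))
E
```

```text
t 11.9 pos [522.7 -76.2 177.7] jaw deg -0.7 tilt 0.33 w 91.5 F [-0.1 -0.6 -0.1] q [-0.12  0.35  0.26  1.95 -0.11  0.86  0.18]
shift [   8.5 -141.    24.5] turn [-0.012  0.002  0.005]
top rim (array([469. , 210.1]), 'free r', array([468.4, 208.1,  32.8]), 'rms', np.float64(1.63))
scene rim (array([471.2, 215.6]), 'free r', array([469.1, 213.5,  28.6]), 'rms', np.float64(1.2))
```

View pics/t8.png

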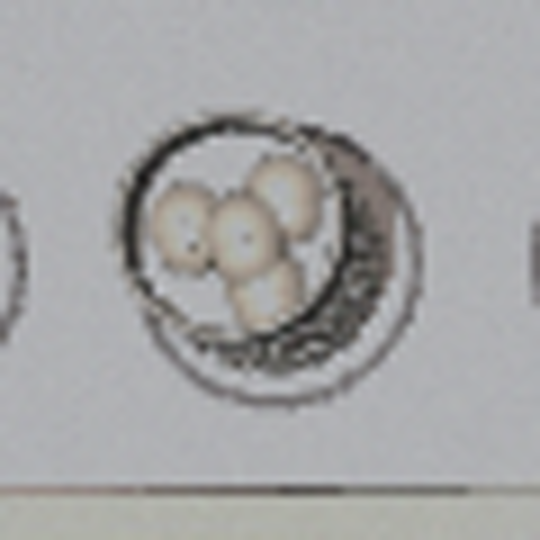

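View pics/s8.png

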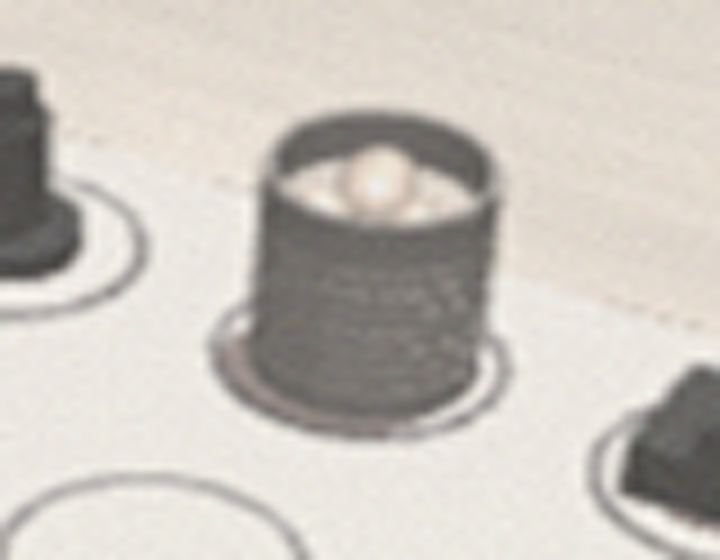

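Now in the scene view the base (250–477) is centred in the ring (212–510), and the top-view rim centre of about (231,194.8) is within 1–1.5 mm of ideal. Next I'll check why y was off by rechecking the original egg pixel.

```bash
python3 - <<'E'
from h import *
from plant import optics
d=optics.snapshot("top")
a=cv2.imread("pics/top0.png")
cv2.imwrite("pics/e0.png",cv2.resize(np.clip(a[180:240,375:435]*1.5,0,255).astype('uint8'),None,fx=9,fy=9,interpolation=2))
print(proj(d,[434,-200.5,78]),proj(d,[434,-204,78]))
E
```

```text
[405.1305749  207.76660769] [406.61815263 207.74472291]
```

View pics/e0.png

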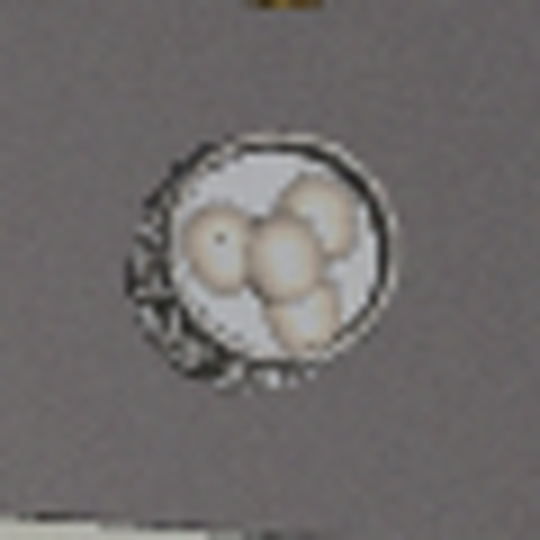

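>>> carry_out(
  plan=[
    [[0,-35,6],[-0.012,0,0],0],
    [[0,-70,12],[-0.012,0,0],0],
    [[0,-105,18],[-0.012,0,0],0],
    [[0,-135,24],[-0.012,0,0],0],
    [[0,-141,24],[-0.012,0,0],0],
  ],
)

```text
clock: 12.47
eef_pos: [546.8, -211.0, 177.5]
orientation: [-1.214, 1.567, -1.204]
contact_force: [0.3, -0.8, 0.7]
gripper_width: 91.7
```

>>> carry_out(
  plan=[
    [[0,0,0],[0,0,0],0],
    [[20,0,0],[0,0,0],0],
    [[50,0,0],[0,0,0],0],
    [[80,0,0],[0,0,0],0],
    [[80,0,0],[0,0,0],0],
  ],
)

```text
clock: 12.88
eef_pos: [542.5, -201.0, 91.6]
orientation: [2.644, 1.56, 2.661]
contact_force: [-0.9, 0.5, -1.0]
gripper_width: 92.2
```

>>> carry_out(
  plan=[
    [[0,0,0],[0,0,0],0],
    [[0,0,0],[0,0,0],0],
  ],
)

```text
clock: 13.05
eef_pos: [547.2, -204.9, 98.3]
orientation: [0.522, 1.57, 0.536]
contact_force: [-1.1, -0.9, 0.8]
gripper_width: 91.6
```

```bash
python3 - <<'E'
from h import *
go(545.5,-217.3,34,0)
from plant import optics
s=optics.snapshot("scene")
b=cv2.resize(np.clip(s["pixels"][130:230,200:320,::-1]*1.2,0,255).astype('uint8'),None,fx=6,fy=6,interpolation=2)
cv2.imwrite("pics/s9.png",b)
E
```

```text
t 13.05 pos [ 547.2 -204.9   98.3] jaw deg 0.8 tilt 0.06 w 91.6 F [-1.1 -0.9  0.8] q [ 0.12  0.55  0.25  1.85 -0.19  0.76  0.49]
shift [ 64.3 -12.4  -1.9] turn [ 0.014  0.001 -0.001]
```

View pics/s9.png

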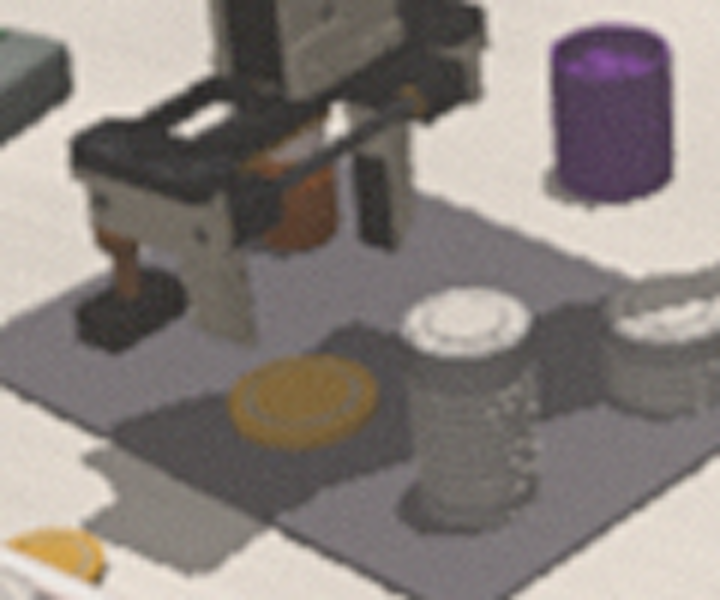

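The lid is clear at about (250,197) in full-frame pixels; the jar and stamp are clear of the gripper's path. Moving down onto the lid.

>>> carry_out(
  plan=[
    [[0,-12,-2],[0.014,0,0],0],
    [[15,-12,-2],[0.014,0,0],0],
    [[30,-12,-2],[0.014,0,0],0],
    [[45,-12,-2],[0.014,0,0],0],
    [[52,-12,-2],[0.014,0,0],0],
  ],
)

```text
clock: 13.52
eef_pos: [544.2, -219.7, 45.2]
orientation: [-0.714, 1.57, -0.717]
contact_force: [-0.4, -1.1, -0.7]
gripper_width: 91.8
```

>>> carry_out(
  plan=[
    [[0,0,0],[0,0,0],0],
    [[0,0,0],[0,0,0],0],
  ],
)

```text
clock: 13.68
eef_pos: [544.6, -219.4, 46.0]
orientation: [-0.574, 1.57, -0.577]
contact_force: [0.4, -0.5, 0.4]
gripper_width: 92.3
```

```bash
python3 - <<'E'
from h import *
go(545.5,-217.3,33.5,0)
E
```

```text
t 13.68 pos [ 544.6 -219.4   46. ] jaw deg -0.2 tilt 0.04 w 92.3 F [ 0.4 -0.5  0.4] q [ 0.16  0.64  0.23  1.86 -0.23  0.67  0.52]
shift [12.5  2.1  0.9] turn [-0.003  0.001  0.   ]
```

>>> carry_out(
  plan=[
    [[4,2,1],[-0.003,0,0],0],
    [[8,2,1],[-0.003,0,0],0],
    [[11,2,1],[-0.003,0,0],0],
    [[12,2,1],[-0.003,0,0],0],
    [[12,2,1],[-0.003,0,0],0],
  ],
)

```text
clock: 14.1
eef_pos: [545.1, -216.5, 32.9]
orientation: [2.828, 1.57, 2.829]
contact_force: [0.3, -0.1, 0.5]
gripper_width: 91.8
```

```bash
python3 - <<'E'
from h import *
go(545.5,-217.3,33.5,0)
E
```

```text
t 14.1 pos [ 545.1 -216.5   32.9] jaw deg 0.1 tilt 0.03 w 91.8 F [ 0.3 -0.1  0.5] q [ 0.16  0.66  0.23  1.86 -0.23  0.65  0.53]
shift [-0.6 -0.8  0.4] turn [ 0.001 -0.001 -0.   ]
```

>>> carry_out(
  plan=[
    [[0,0,0],[0,0,0],60],
    [[0,0,0],[0,0,0],70],
    [[0,0,0],[0,0,0],100],
    [[0,0,0],[0,0,0],100],
    [[0,0,0],[0,0,0],100],
  ],
)

```text
clock: 14.52
eef_pos: [545.4, -216.7, 33.3]
orientation: [-0.296, 1.571, -0.295]
contact_force: [-0.7, 0.2, 0.5]
gripper_width: 66.9
```

>>> carry_out(
  plan=[
    [[0,0,0],[0,0,0],100],
    [[-5,0,0],[0,0,0],100],
    [[-20,0,0],[0,0,0],100],
    [[-40,0,0],[0,0,0],100],
    [[-65,0,0],[0,0,0],100],
  ],
)

```text
clock: 14.93
eef_pos: [544.0, -216.2, 97.8]
orientation: [2.857, 1.567, 2.858]
contact_force: [0.5, 1.1, -0.3]
gripper_width: 66.8
```

>>> carry_out(
  plan=[
    [[-25,0,0],[0,0,0],100],
    [[-55,0,0],[0,0,0],100],
    [[-85,0,0],[0,0,0],100],
    [[-100,0,0],[0,0,0],100],
    [[-100,0,0],[0,0,0],100],
  ],
)

```text
clock: 15.35
eef_pos: [547.8, -217.7, 203.0]
orientation: [-0.27, 1.563, -0.269]
contact_force: [1.5, -0.3, 0.3]
gripper_width: 66.9
```

```bash
python3 - <<'E'
from h import *
go(471,214.5,200,0)
from plant import optics
s=optics.snapshot("scene")
b=cv2.resize(np.clip(s["pixels"][90:220,200:320,::-1]*1.2,0,255).astype('uint8'),None,fx=4.5,fy=4.5,interpolation=2)
cv2.imwrite("pics/s10.png",b)
E
```

```text
t 15.35 pos [ 547.8 -217.7  203. ] jaw deg 0.0 tilt 0.45 w 66.9 F [ 1.5 -0.3  0.3] q [ 0.1   0.42  0.3   1.78 -0.15  0.96  0.46]
shift [  1.5 432.3 -76.4] turn [0.001 0.008 0.002]
```

View pics/s10.png

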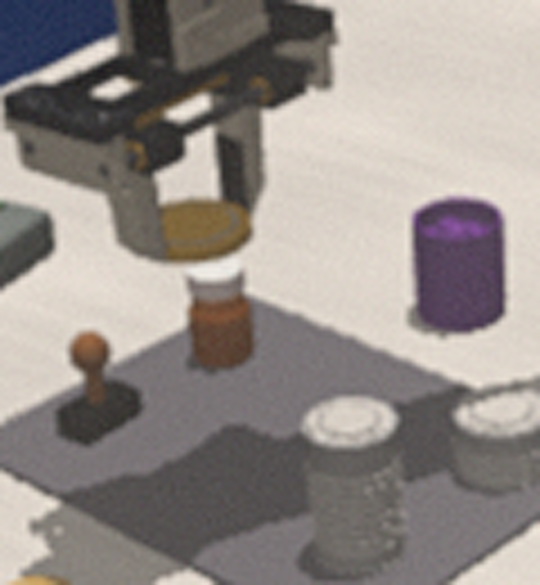

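The lid is held flat between the fingers, centre near (243,141). Jar, stamp and other cans are unmoved. Carrying it to the board.

>>> carry_out(
  plan=[
    [[0,20,-3],[0,0,0],100],
    [[0,50,-9],[0,0,0],100],
    [[0,85,-15],[0,0,0],100],
    [[0,120,-21],[0,0,0],100],
    [[0,155,-27],[0,0,0],100],
  ],
)

```text
clock: 15.82
eef_pos: [516.4, -60.3, 196.7]
orientation: [3.111, 1.568, 3.111]
contact_force: [0.0, 0.6, -0.8]
gripper_width: 66.4
```

>>> carry_out(
  plan=[
    [[0,35,-6],[0,0,0],100],
    [[0,70,-12],[0,0,0],100],
    [[0,105,-18],[0,0,0],100],
    [[0,140,-24],[0,0,0],100],
    [[0,170,-30],[0,0,0],100],
  ],
)

```text
clock: 16.23
eef_pos: [486.2, 110.6, 196.9]
orientation: [-3.1, 1.568, -3.098]
contact_force: [-0.5, -0.3, 0.7]
gripper_width: 66.3
```

>>> carry_out(
  plan=[
    [[0,30,-5],[0,0,0],100],
    [[0,60,-10],[0,0,0],100],
    [[0,85,-15],[0,0,0],100],
    [[0,100,-19],[0,0,0],100],
    [[0,106,-19],[0,0,0],100],
  ],
)

```text
clock: 16.65
eef_pos: [466.5, 217.2, 196.7]
orientation: [-3.14, 1.568, -3.134]
contact_force: [0.2, -0.5, -0.9]
gripper_width: 66.8
```

>>> carry_out(
  plan=[
    [[0,0,0],[0,0,0],100],
    [[0,0,0],[0,0,0],100],
    [[0,0,0],[0,0,0],100],
  ],
)

```text
clock: 16.9
eef_pos: [469.1, 212.3, 197.7]
orientation: [-2.088, 1.569, -2.089]
contact_force: [-0.9, 0.0, -0.3]
gripper_width: 66.9
```

```bash
python3 - <<'E'
from h import *
go(471,214.5,130,0)
E
```

```text
t 16.9 pos [469.1 212.3 197.7] jaw deg -0.1 tilt 0.08 w 66.9 F [-0.9  0.  -0.3] q [-0.57  0.29  0.11  1.95 -0.04  0.9  -0.44]
shift [67.7  2.3  1.9] turn [-0.001 -0.001  0.001]
```

>>> carry_out(
  plan=[
    [[15,1,1],[0,0,0],100],
    [[35,2,2],[0,0,0],100],
    [[55,2,2],[0,0,0],100],
    [[70,2,2],[0,0,0],100],
    [[74,2,2],[0,0,0],100],
  ],
)

```text
clock: 17.32
eef_pos: [469.7, 213.6, 121.8]
orientation: [-2.504, 1.566, -2.505]
contact_force: [-0.5, 0.0, -1.2]
gripper_width: 66.7
```

>>> carry_out(
  plan=[
    [[0,0,0],[0,0,0],100],
    [[0,0,0],[0,0,0],100],
  ],
)

```text
clock: 17.48
eef_pos: [471.4, 215.4, 124.6]
orientation: [-0.731, 1.57, -0.732]
contact_force: [0.5, -0.7, 0.1]
gripper_width: 66.7
```

```bash
python3 - <<'E'
from h import *
go(471,214.5,112,0)
from plant import optics
s=optics.snapshot("scene")
b=cv2.resize(np.clip(s["pixels"][160:260,355:455,::-1]*1.4,0,255).astype('uint8'),None,fx=6,fy=6,interpolation=2)
cv2.imwrite("pics/s11.png",b)
E
```

```text
t 17.48 pos [471.4 215.4 124.6] jaw deg -0.0 tilt 0.02 w 66.7 F [ 0.5 -0.7  0.1] q [-0.56  0.41  0.1   2.   -0.06  0.74 -0.43]
shift [12.6 -0.9 -0.4] turn [-0.001  0.     0.   ]
```

View pics/s11.png

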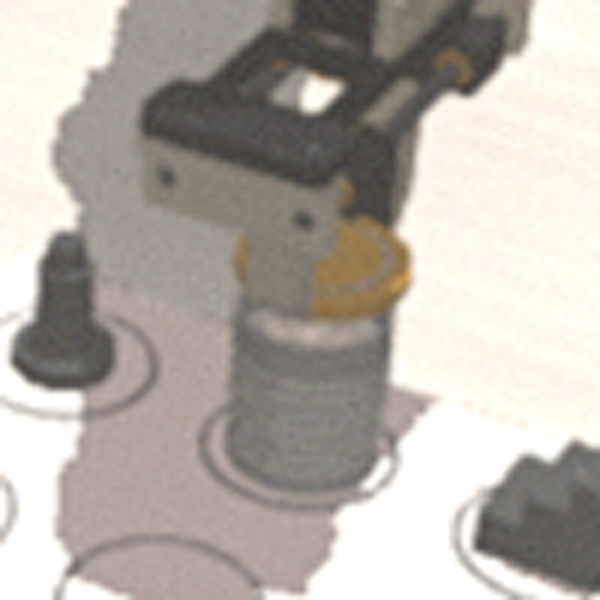

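The lid (236–411) lines up with the can axis extended upward (about 324). Lowering gently.

>>> carry_out(
  plan=[
    [[5,-0.5,0],[0,0,0],100],
    [[10,-0.5,0],[0,0,0],100],
    [[12,-0.5,0],[0,0,0],100],
    [[12,-0.5,0],[0,0,0],100],
  ],
)

```text
clock: 17.87
eef_pos: [470.5, 215.6, 111.8]
orientation: [-2.707, 1.57, -2.706]
contact_force: [-0.2, 1.0, -0.5]
gripper_width: 66.8
```

```bash
python3 - <<'E'
from h import *
go(471,214.5,110,0)
from plant import optics
s=optics.snapshot("scene")
b=cv2.resize(np.clip(s["pixels"][180:260,365:445,::-1]*1.4,0,255).astype('uint8'),None,fx=7.5,fy=7.5,interpolation=2)
cv2.imwrite("pics/s12.png",b)
E
```

```text
t 17.87 pos [470.5 215.6 111.8] jaw deg 0.1 tilt 0.05 w 66.8 F [-0.2  1.  -0.5] q [-0.56  0.43  0.1   2.01 -0.06  0.71 -0.42]
shift [ 1.8 -1.1  0.5] turn [ 0.001 -0.001  0.   ]
```

View pics/s12.png

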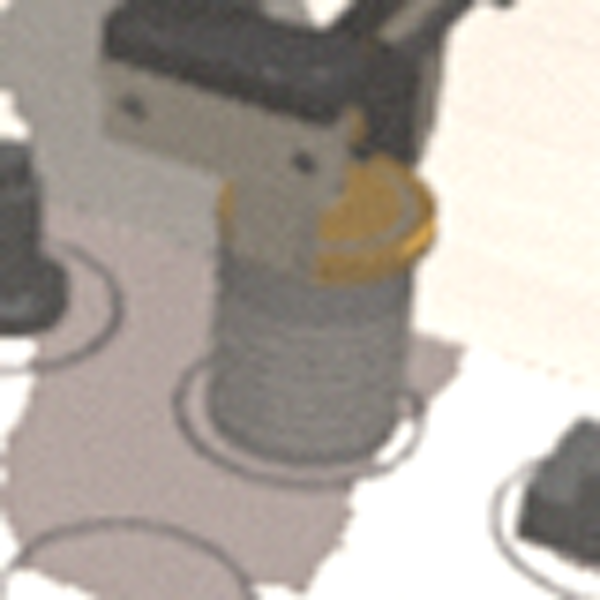

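The lid looks about 2.5 mm too far to +y (lid centre 328 px against 320 expected). Shift −2.5 mm and lower to contact.

>>> carry_out(
  plan=[
    [[0,-2.5,0.3],[0,0,0],100],
    [[1,-2.5,0.3],[0,0,0],100],
    [[2,-2.5,0.3],[0,0,0],100],
    [[2,-2.5,0.3],[0,0,0],100],
  ],
)

```text
clock: 18.25
eef_pos: [471.1, 213.2, 110.1]
orientation: [-3.132, 1.571, -3.131]
contact_force: [0.5, -0.2, 0.3]
gripper_width: 66.9
```

```bash
python3 - <<'E'
from h import *
go(471,213,110,0)
from plant import optics
s=optics.snapshot("scene")
b=cv2.resize(np.clip(s["pixels"][180:260,365:445,::-1]*1.4,0,255).astype('uint8'),None,fx=7.5,fy=7.5,interpolation=2)
cv2.imwrite("pics/s13.png",b)
E
```

```text
t 18.25 pos [471.1 213.2 110.1] jaw deg 0.1 tilt 0.01 w 66.9 F [ 0.5 -0.2  0.3] q [-0.56  0.43  0.1   2.01 -0.06  0.71 -0.42]
shift [ 0.1 -0.2 -0.1] turn [ 0.001 -0.     0.   ]
```

View pics/s13.png

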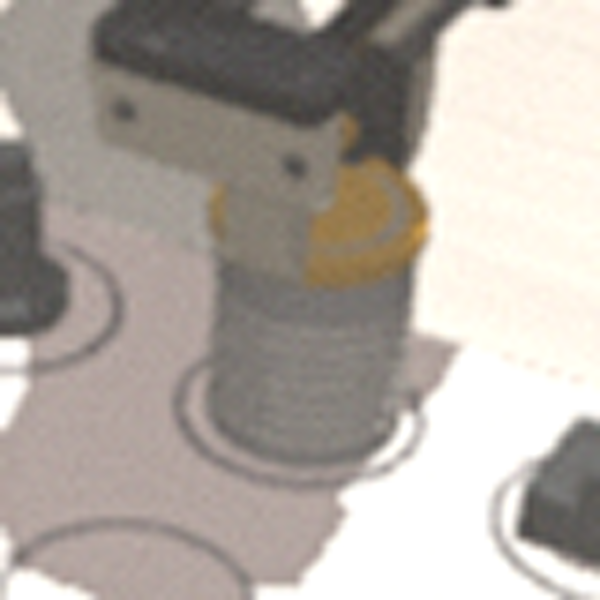

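>>> carry_out(
  plan=[
    [[0.7,0,0],[0,0,0],100],
    [[1,0,0],[0,0,0],100],
    [[1,0,0],[0,0,0],100],
  ],
)

```text
clock: 18.55
eef_pos: [471.2, 213.3, 109.3]
orientation: [1.438, 1.571, 1.439]
contact_force: [1.1, -0.3, -0.2]
gripper_width: 66.9
```

>>> carry_out(
  plan=[
    [[0.5,0,0],[0,0,0],100],
    [[1,0,0],[0,0,0],100],
    [[1,0,0],[0,0,0],100],
  ],
)

```text
clock: 18.8
eef_pos: [471.3, 213.4, 109.2]
orientation: [1.359, 1.57, 1.36]
contact_force: [-2.8, -1.1, 9.5]
gripper_width: 66.6
```

Contact (9.5 N). Ease up slightly, release and rise.

>>> carry_out(
  plan=[
    [[-0.6,0,0],[0,0,0],100],
    [[-0.6,0,0],[0,0,0],62],
    [[-0.6,0,0],[0,0,0],45],
    [[-0.6,0,0],[0,0,0],20],
    [[-0.6,0,0],[0,0,0],0],
  ],
)

```text
clock: 19.22
eef_pos: [471.1, 213.2, 108.6]
orientation: [-2.751, 1.571, -2.75]
contact_force: [-0.8, -0.1, 0.1]
gripper_width: 84.5
```

>>> carry_out(
  plan=[
    [[0,0,0],[0,0,0],0],
    [[-10,0,0],[0,0,0],0],
    [[-30,0,0],[0,0,0],0],
    [[-60,0,0],[0,0,0],0],
    [[-80,0,0],[0,0,0],0],
  ],
)

```text
clock: 19.63
eef_pos: [471.6, 213.4, 191.2]
orientation: [0.463, 1.57, 0.464]
contact_force: [-0.0, 0.2, 0.6]
gripper_width: 91.8
```

>>> carry_out(
  plan=[
    [[0,-40,8],[0,0,0],0],
    [[0,-80,20],[0,0,0],0],
    [[0,-120,32],[0,0,0],0],
    [[0,-160,42],[0,0,0],0],
    [[0,-200,54],[0,0,0],0],
  ],
)

```text
clock: 20.05
eef_pos: [525.5, 11.6, 189.8]
orientation: [0.394, 1.57, 0.395]
contact_force: [-0.0, 0.1, -0.2]
gripper_width: 92.0
```

>>> carry_out(
  plan=[
    [[0,-35,8],[0,0,0],0],
    [[0,-70,16],[0,0,0],0],
    [[0,-100,26],[0,0,0],0],
    [[0,-121,30],[0,0,0],0],
    [[0,-121,30],[0,0,0],0],
  ],
)

```text
clock: 20.47
eef_pos: [555.9, -114.5, 189.9]
orientation: [-1.126, 1.567, -1.133]
contact_force: [-0.1, -0.4, -0.0]
gripper_width: 91.8
```

```bash
python3 - <<'E'
from h import *
go(555,-108,150,0)
from plant import optics
for n,dy in(("top",0),("scene",0)):
    d=optics.snapshot(n); im=d["pixels"]; hsv=cv2.cvtColor(im,cv2.COLOR_RGB2HSV)
    H,S,V=[hsv[:,:,i].astype(int) for i in range(3)]
    L=(H>12)&(H<32)&(S>100)&(V>60)
    for c in blobs(L,60):
        x,y,w,h=cv2.boundingRect(c)
        if 200<x<260 and n=="top" or 370<x<440 and n=="scene": print(n,"lid",x,y,w,h,*[np.round(q,1) for q in fitc(d,cv2.convexHull(c),90)])
    b=im[165:235,200:270] if n=="top" else im[185:255,370:440]
    cv2.imwrite(f"pics/{n}14.png",cv2.resize(np.clip(b[:,:,::-1]*1.4,0,255).astype('uint8'),None,fx=8,fy=8,interpolation=2))
a=cv2.imread("pics/top14.png");b=cv2.imread("pics/scene14.png")
cv2.imwrite("pics/both14.png",cv2.resize(np.hstack([a,b]),(800,400)))
E
```

```text
t 20.47 pos [ 555.9 -114.5  189.9] jaw deg -0.4 tilt 0.23 w 91.8 F [-0.1 -0.4 -0. ] q [-0.05  0.4   0.26  1.84 -0.12  0.92  0.25]
shift [39.9  6.7 -1. ] turn [-0.007  0.002  0.004]
top lid 220 185 19 19 [471.4 212.4] 22.3 0.3
top lid 218 182 24 24 [471.6 212.1] 28.0 0.2
top lid 216 180 28 29 [471.2 211.8] 33.1 0.4
scene lid 395 202 25 14 [469.1 213.2] 28.9 0.8
scene lid 393 200 29 18 [471.6 214.4] 34.0 1.0
```

View pics/both14.png

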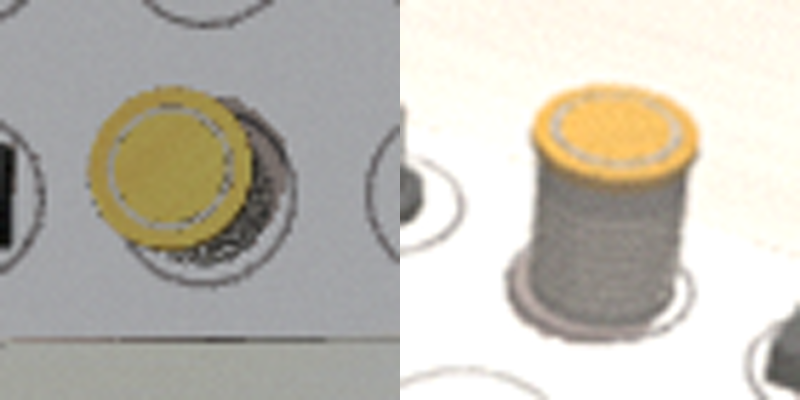

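```bash
python3 - <<'E'
from h import *
from plant import optics
s=optics.snapshot("scene"); im=s["pixels"]; g=cv2.GaussianBlur(im[:,:,2],(0,0),.6).astype(float)  # blue: lid dark, can dark
def edges(v,u0):
    row=cv2.remap(g.astype(np.float32),np.arange(370,440,.1,dtype=np.float32).reshape(1,-1),np.full((1,700),v,np.float32),cv2.INTER_LINEAR)[0]
    gr=np.gradient(row); m=int((u0-370)*10)
    l=gr[:m].argmin(); r=m+gr[m:].argmax(); return 370+l/10,370+r/10
print("axis dir",proj(s,[471,211,90]),proj(s,[471,211,86]),proj(s,[471,211,46]),proj(s,[471,211,20]))
for v in (203,205,207,208,209,212,217,220,222,224,226,228,230,232):
    l,r=edges(v,405); print(v,l,r,"c",round((l+r)/2,2),"w",round(r-l,1))
E
```

```text
axis dir [406.00977413 207.63237232] [405.88221178 209.04416988] [404.6333623  222.86582355] [403.84685384 231.57051362]
203 394.2 418.2 c 406.2 w 24.0
205 393.2 420.2 c 406.7 w 27.0
207 392.2 421.2 c 406.7 w 29.0
208 392.2 421.2 c 406.7 w 29.0
209 392.2 421.2 c 406.7 w 29.0
212 393.2 421.2 c 407.2 w 28.0
217 393.2 419.2 c 406.2 w 26.0
220 392.2 419.2 c 405.7 w 27.0
222 392.2 419.2 c 405.7 w 27.0
224 392.2 418.2 c 405.2 w 26.0
226 392.2 418.2 c 405.2 w 26.0
228 392.2 418.2 c 405.2 w 26.0
230 388.2 418.2 c 403.2 w 30.0
232 387.2 420.2 c 403.7 w 33.0
```

Scene row profiles put lid, can and ring all at +0.8 to +1.0 px from prediction, so the three are concentric to within about 0.5 mm. Next is the tall can.

>>> carry_out(
  plan=[
    [[0,7,-1],[-0.007,0,0],0],
    [[15,7,-1],[-0.007,0,0],0],
    [[35,7,-1],[-0.007,0,0],0],
    [[45,7,-1],[-0.007,0,0],0],
    [[45,7,-1],[-0.007,0,0],0],
  ],
)

```text
clock: 21.03
eef_pos: [552.5, -98.1, 141.6]
orientation: [2.865, 1.566, 2.876]
contact_force: [-0.3, 0.7, -0.1]
gripper_width: 92.1
```

>>> carry_out(
  plan=[
    [[0,0,0],[0,0,0],0],
    [[0,0,0],[0,0,0],0],
  ],
)

```text
clock: 21.2
eef_pos: [555.0, -100.0, 144.5]
orientation: [0.088, 1.57, 0.097]
contact_force: [0.9, -0.4, 1.3]
gripper_width: 91.6
```

```bash
python3 - <<'E'
from h import *
go(554.8,-107.7,72,0)
E
```

```text
t 21.2 pos [ 555.  -100.   144.5] jaw deg 0.5 tilt 0.05 w 91.6 F [ 0.9 -0.4  1.3] q [-0.06  0.45  0.23  1.88 -0.14  0.82  0.26]
shift [72.5 -7.7 -0.3] turn [ 0.009  0.001 -0.   ]
```

>>> carry_out(
  plan=[
    [[0,-7.7,0],[0.009,0,0],0],
    [[20,-7.7,0],[0.009,0,0],0],
    [[45,-7.7,0],[0.009,0,0],0],
    [[65,-7.7,0],[0.009,0,0],0],
    [[72,-7.7,0],[0.009,0,0],0],
  ],
)

```text
clock: 21.62
eef_pos: [553.2, -108.7, 70.0]
orientation: [3.08, 1.568, 3.078]
contact_force: [-1.9, 0.5, 0.2]
gripper_width: 91.6
```

>>> carry_out(
  plan=[
    [[0,0,0],[0,0,0],0],
    [[0,0,0],[0,0,0],0],
  ],
)

```text
clock: 21.78
eef_pos: [555.0, -108.8, 72.5]
orientation: [-0.436, 1.57, -0.437]
contact_force: [0.1, -0.6, 0.7]
gripper_width: 91.7
```

```bash
python3 - <<'E'
from h import *
go(554.8,-107.7,72,0)
E
```

```text
t 21.78 pos [ 555.  -108.8   72.5] jaw deg -0.1 tilt 0.03 w 91.7 F [ 0.1 -0.6  0.7] q [-0.02  0.57  0.21  1.91 -0.18  0.69  0.3 ]
shift [ 0.5  1.1 -0.2] turn [-0.002  0.     0.   ]
```

>>> carry_out(
  plan=[
    [[0,1,0],[0,0,0],60],
    [[0,1,0],[0,0,0],90],
    [[0,1,0],[0,0,0],110],
    [[0,1,0],[0,0,0],150],
    [[0,1,0],[0,0,0],150],
  ],
)

```text
clock: 22.2
eef_pos: [554.9, -107.2, 72.4]
orientation: [0.006, 1.57, 0.005]
contact_force: [0.6, -0.2, -0.3]
gripper_width: 63.2
```

>>> carry_out(
  plan=[
    [[0,0,0],[0,0,0],150],
    [[0,0,0],[0,0,0],150],
    [[0,0,0],[0,0,0],150],
  ],
)

```text
clock: 22.45
eef_pos: [554.8, -107.3, 72.0]
orientation: [-0.011, 1.57, -0.012]
contact_force: [0.8, 0.3, 0.4]
gripper_width: 51.8
```

>>> carry_out(
  plan=[
    [[-5,0,0],[0,0,0],150],
    [[-20,0,0],[0,0,0],150],
    [[-45,0,0],[0,0,0],150],
    [[-70,0,0],[0,0,0],150],
    [[-95,0,0],[0,0,0],150],
  ],
)

```text
clock: 22.87
eef_pos: [553.5, -107.2, 167.3]
orientation: [3.087, 1.569, 3.085]
contact_force: [1.4, -0.5, -2.4]
gripper_width: 51.4
```

>>> carry_out(
  plan=[
    [[-25,0,0],[0,0,0],150],
    [[-45,0,0],[0,0,0],150],
    [[-50,0,0],[0,0,0],150],
    [[-50,0,0],[0,0,0],150],
  ],
)

```text
clock: 23.2
eef_pos: [555.3, -107.4, 218.3]
orientation: [-0.049, 1.568, -0.05]
contact_force: [0.4, -0.2, -3.2]
gripper_width: 51.5
```

```bash
python3 - <<'E'
from h import *
go(586,212.5,215,0)
from plant import optics
s=optics.snapshot("scene")
cv2.imwrite("pics/s15.png",cv2.resize(np.clip(s["pixels"][70:240,180:480,::-1]*1.2,0,255).astype('uint8'),None,fx=2.6,fy=2.6,interpolation=2))
E
```

```text
t 23.2 pos [ 555.3 -107.4  218.3] jaw deg -0.1 tilt 0.17 w 51.5 F [ 0.4 -0.2 -3.2] q [-0.07  0.36  0.26  1.82 -0.11  0.97  0.24]
shift [  3.3 320.   30.4] turn [-0.001  0.003  0.   ]
```

View pics/s15.png

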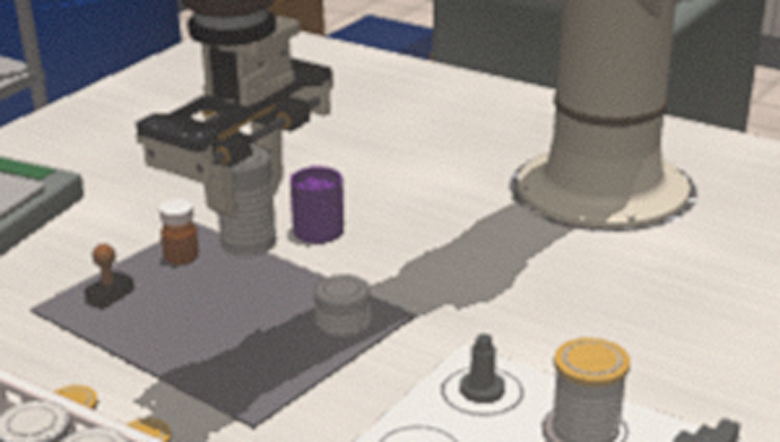

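The tall can is held upright near (275,150), everything else undisturbed. Carrying it over.

>>> carry_out(
  plan=[
    [[0,15,1],[0,0,0],150],
    [[0,45,4],[0,0,0],150],
    [[0,80,8],[0,0,0],150],
    [[0,115,11],[0,0,0],150],
    [[0,150,14],[0,0,0],150],
  ],
)

```text
clock: 23.67
eef_pos: [567.1, 43.9, 214.3]
orientation: [-3.007, 1.567, -3.008]
contact_force: [1.4, -0.1, -1.6]
gripper_width: 51.6
```

>>> carry_out(
  plan=[
    [[0,35,3],[0,0,0],150],
    [[0,70,7],[0,0,0],150],
    [[0,105,10],[0,0,0],150],
    [[0,140,13],[0,0,0],150],
    [[0,160,15],[0,0,0],150],
  ],
)

```text
clock: 24.08
eef_pos: [581.6, 208.0, 213.9]
orientation: [2.873, 1.566, 2.877]
contact_force: [0.5, 1.9, -2.7]
gripper_width: 51.2
```

>>> carry_out(
  plan=[
    [[0,8,1],[0,0,0],150],
    [[0,10,1],[0,0,0],150],
    [[0,10,1],[0,0,0],150],
    [[0,10,1],[0,0,0],150],
  ],
)

```text
clock: 24.42
eef_pos: [584.6, 210.0, 215.7]
orientation: [-2.227, 1.568, -2.23]
contact_force: [-0.1, -0.6, -1.7]
gripper_width: 51.5
```

```bash
python3 - <<'E'
from h import *
go(586,212.5,90,0)
E
```

```text
t 24.42 pos [584.6 210.  215.7] jaw deg -0.2 tilt 0.16 w 51.5 F [-0.1 -0.6 -1.7] q [-0.5   0.45  0.15  1.68 -0.08  1.02 -0.33]
shift [125.7   2.8   1.6] turn [-0.003 -0.002  0.002]
```

>>> carry_out(
  plan=[
    [[15,2,1.5],[0,0,0],150],
    [[40,2,1.5],[0,0,0],150],
    [[65,2,1.5],[0,0,0],150],
    [[90,2,1.5],[0,0,0],150],
    [[110,2,1.5],[0,0,0],150],
  ],
)

```text
clock: 24.83
eef_pos: [586.0, 211.4, 105.0]
orientation: [-2.186, 1.569, -2.19]
contact_force: [-0.1, -0.0, -3.0]
gripper_width: 51.9
```

>>> carry_out(
  plan=[
    [[10,0,0],[0,0,0],150],
    [[18,0,0],[0,0,0],150],
    [[21,0,0],[0,0,0],150],
    [[21,0,0],[0,0,0],150],
    [[21,0,0],[0,0,0],150],
  ],
)

```text
clock: 25.25
eef_pos: [587.3, 214.6, 86.9]
orientation: [0.342, 1.569, 0.34]
contact_force: [0.5, 0.5, -2.3]
gripper_width: 51.7
```

```bash
python3 - <<'E'
from h import *
go(586,212.5,77,0)
from plant import optics
s=optics.snapshot("scene")
cv2.imwrite("pics/s16.png",cv2.resize(np.clip(s["pixels"][180:290,330:450,::-1]*1.2,0,255).astype('uint8'),None,fx=5.4,fy=5.4,interpolation=2))
E
```

```text
t 25.25 pos [587.3 214.6  86.9] jaw deg -0.1 tilt 0.1 w 51.7 F [ 0.5  0.5 -2.3] q [-0.49  0.62  0.13  1.75 -0.1   0.78 -0.31]
shift [ 9.9 -2.2 -1.3] turn [-0.001  0.002 -0.001]
```

View pics/s16.png

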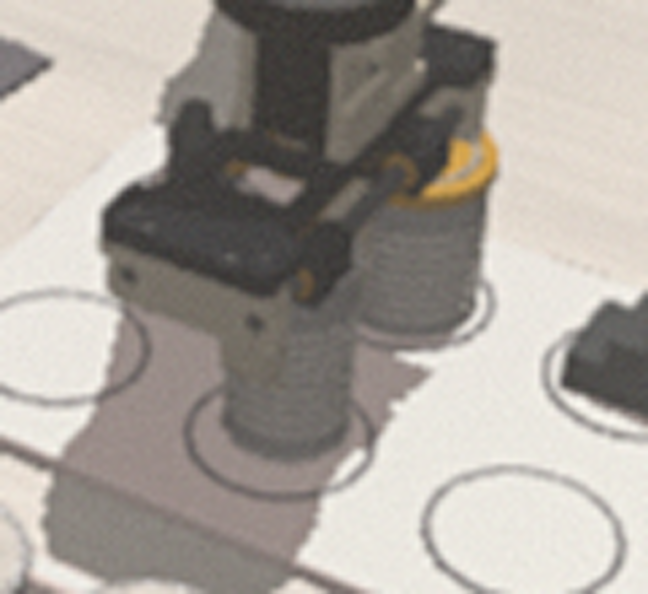

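Tall can base centre is at x≈287 px in the crop against ring 280, so correct −2 mm in y (matching the measured TCP error) and lower.

>>> carry_out(
  plan=[
    [[2,-2,-1.2],[0,0,0],150],
    [[5,-2,-1.2],[0,0,0],150],
    [[8,-2,-1.2],[0,0,0],150],
    [[8,-2,-1.2],[0,0,0],150],
  ],
)

```text
clock: 25.63
eef_pos: [584.7, 212.6, 77.3]
orientation: [-2.842, 1.57, -2.843]
contact_force: [0.2, -0.9, -1.5]
gripper_width: 51.8
```

```bash
python3 - <<'E'
from h import *
go(586,212.5,76,0)
from plant import optics
s=optics.snapshot("scene")
cv2.imwrite("pics/s17.png",cv2.resize(np.clip(s["pixels"][220:290,340:430,::-1]*1.2,0,255).astype('uint8'),None,fx=7,fy=7,interpolation=2))
E
```

```text
t 25.63 pos [584.7 212.6  77.3] jaw deg -0.1 tilt 0.05 w 51.8 F [ 0.2 -0.9 -1.5] q [-0.48  0.63  0.12  1.76 -0.11  0.76 -0.31]
shift [ 1.3 -0.1  1.3] turn [-0.001 -0.001  0.   ]
```

View pics/s17.png

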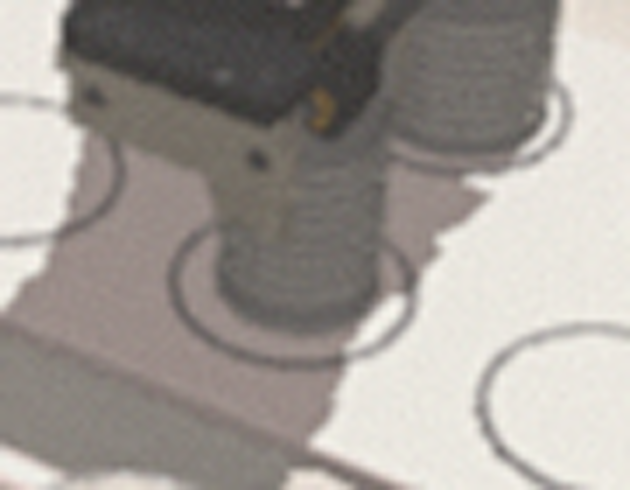

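```bash
python3 - <<'E'
from h import *
from plant import optics
s=optics.snapshot("scene")
th=np.linspace(0,2*np.pi,721)
def ext(x,y,z,r):
    P=np.array([proj(s,[x+r*np.cos(a),y+r*np.sin(a),z]) for a in th]); q=((P+.5)-[340,220])*7; return q.min(0).round(0),q.max(0).round(0)
print("ring",ext(586,211,10,40)); 
for X in((586,211),(584,211),(582,211),(584,213),(586,213)): print(X,ext(*X,11.3,27),ext(*X,11.3,26))
E
```

```text
ring (array([163., 211.]), array([412., 373.]))
(586, 211) (array([203., 233.]), array([371., 343.])) (array([207., 235.]), array([368., 341.]))
(584, 211) (array([207., 230.]), array([374., 339.])) (array([210., 232.]), array([371., 337.]))
(582, 211) (array([210., 227.]), array([377., 336.])) (array([213., 229.]), array([374., 334.]))
(584, 213) (array([212., 232.]), array([380., 342.])) (array([215., 234.]), array([377., 339.]))
(586, 213) (array([209., 236.]), array([377., 345.])) (array([212., 238.]), array([374., 343.]))
```

Compared with predicted extents, the can sits about 2 mm toward −x. Shift +2 in x and lower.

>>> carry_out(
  plan=[
    [[0,-0.3,2],[0,0,0],150],
    [[0.7,-0.3,2],[0,0,0],150],
    [[1,-0.3,2],[0,0,0],150],
    [[1,-0.3,2],[0,0,0],150],
  ],
)

```text
clock: 26.07
eef_pos: [587.1, 212.4, 76.7]
orientation: [-3.07, 1.571, -3.071]
contact_force: [0.9, -0.0, -2.2]
gripper_width: 51.6
```

>>> carry_out(
  plan=[
    [[0.5,0,0],[0,0,0],150],
    [[1,0,0],[0,0,0],150],
    [[1,0,0],[0,0,0],150],
  ],
)

```text
clock: 26.32
eef_pos: [587.2, 212.4, 76.0]
orientation: [1.228, 1.571, 1.227]
contact_force: [-0.1, -0.9, 0.2]
gripper_width: 51.8
```

```bash
python3 - <<'E'
from h import *
go(586,212.5,76,0)
from plant import optics
s=optics.snapshot("scene")
cv2.imwrite("pics/s18.png",cv2.resize(np.clip(s["pixels"][220:290,340:430,::-1]*1.2,0,255).astype('uint8'),None,fx=7,fy=7,interpolation=2))
E
```

```text
t 26.32 pos [587.2 212.4  76. ] jaw deg -0.1 tilt 0.0 w 51.8 F [-0.1 -0.9  0.2] q [-0.48  0.63  0.12  1.75 -0.11  0.76 -0.31]
shift [ 0.   0.1 -1.2] turn [-0.001  0.    -0.   ]
```

View pics/s18.png

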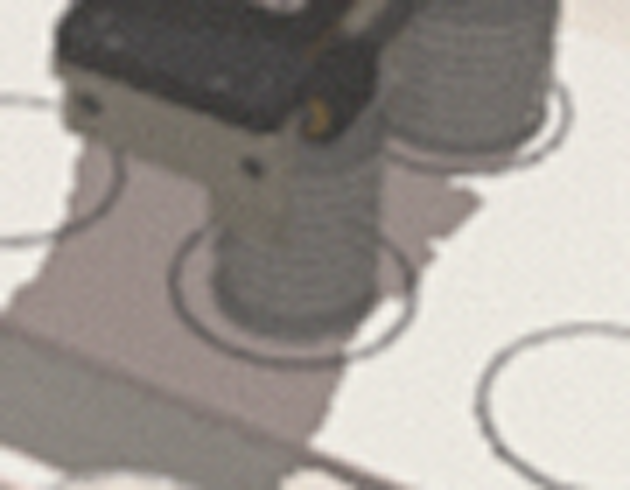

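Base now spans 213–377 with bottom at 340, matching a centred can to within about 0.5 mm, and the weight has come off the gripper. Releasing.

>>> carry_out(
  plan=[
    [[0.3,0,0],[0,0,0],150],
    [[0.3,0,0],[0,0,0],100],
    [[0.3,0,0],[0,0,0],80],
    [[0.3,0,0],[0,0,0],60],
    [[0.3,0,0],[0,0,0],40],
  ],
)

```text
clock: 26.78
eef_pos: [587.3, 212.5, 75.5]
orientation: [0.405, 1.57, 0.404]
contact_force: [0.0, 0.3, -0.3]
gripper_width: 71.5
```

>>> carry_out(
  plan=[
    [[0,0,0],[0,0,0],40],
    [[-15,0,0],[0,0,0],40],
    [[-40,0,0],[0,0,0],40],
    [[-70,0,0],[0,0,0],40],
    [[-100,0,0],[0,0,0],40],
  ],
)

```text
clock: 27.2
eef_pos: [586.5, 212.1, 175.9]
orientation: [-2.722, 1.569, -2.723]
contact_force: [0.5, 0.7, 0.4]
gripper_width: 77.4
```

>>> carry_out(
  plan=[
    [[-10,-25,-10],[0,0,0],0],
    [[-10,-60,-28],[0,0,0],0],
    [[-10,-97,-45],[0,0,0],0],
    [[-10,-134,-65],[0,0,0],0],
    [[-10,-170,-82],[0,0,0],0],
  ],
)

```text
clock: 27.62
eef_pos: [503.7, 41.0, 185.7]
orientation: [0.404, 1.571, 0.403]
contact_force: [0.1, -0.4, 0.9]
gripper_width: 91.4
```

>>> carry_out(
  plan=[
    [[0,-35,-18],[0,0,0],0],
    [[0,-70,-36],[0,0,0],0],
    [[0,-105,-54],[0,0,0],0],
    [[0,-130,-67],[0,0,0],0],
    [[0,-130,-67],[0,0,0],0],
  ],
)

```text
clock: 28.03
eef_pos: [434.5, -93.2, 185.6]
orientation: [-2.287, 1.569, -2.297]
contact_force: [0.1, -0.5, -0.3]
gripper_width: 91.8
```

```bash
python3 - <<'E'
from h import *
go(436,-89.6,120,0)
from plant import optics
d=optics.snapshot("top");s=optics.snapshot("scene")
a=cv2.resize(np.clip(d["pixels"][125:235,160:310,::-1]*1.5,0,255).astype('uint8'),None,fx=4,fy=4,interpolation=2)
b=cv2.resize(np.clip(s["pixels"][180:300,340:460,::-1]*1.2,0,255).astype('uint8'),None,fx=4.5,fy=4.5,interpolation=2)
cv2.imwrite("pics/t19.png",a);cv2.imwrite("pics/s19.png",b)
print(proj(d,[586,211,98]))
g=cv2.cvtColor(d["pixels"],cv2.COLOR_RGB2HSV);V=g[:,:,2].astype(int);S=g[:,:,1]
hough(d,229,150,9,13,98,4)
E
```

```text
t 28.03 pos [434.5 -93.2 185.6] jaw deg -0.5 tilt 0.12 w 91.8 F [ 0.1 -0.5 -0.3] q [-0.1   0.2   0.28  2.13 -0.07  0.83  0.21]
shift [65.6  3.7  1.5] turn [-0.01  -0.001  0.002]
[229.79949264 145.48063175]
none
```

View pics/t19.png

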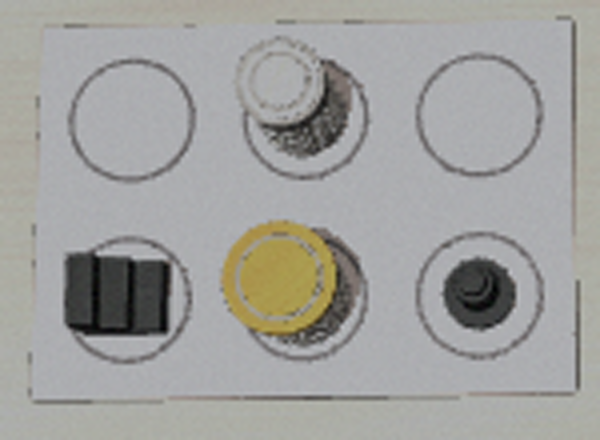

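View pics/s19.png

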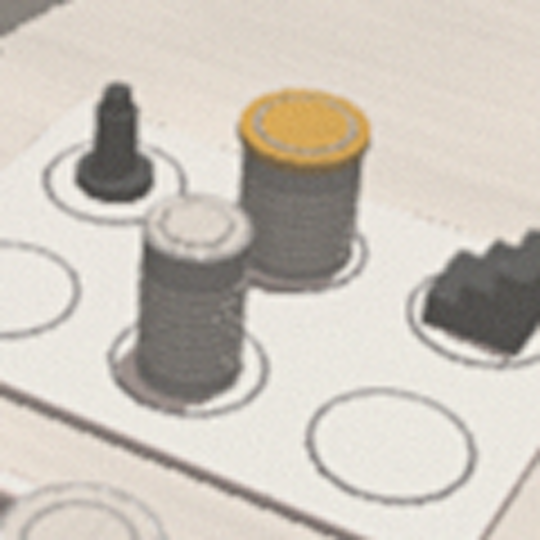

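The tall can is upright and centred; its top centre at (229.8,145.3) matches the predicted (229.8,145.5). Now the short can.

>>> carry_out(
  plan=[
    [[0,3,1],[-0.01,0,0],0],
    [[20,3,1],[-0.01,0,0],0],
    [[50,3,1],[-0.01,0,0],0],
    [[80,3,1],[-0.01,0,0],0],
    [[100,3,1],[-0.01,0,0],0],
  ],
)

```text
clock: 28.55
eef_pos: [439.0, -82.1, 83.4]
orientation: [2.509, 1.569, 2.522]
contact_force: [-1.1, 0.2, -0.6]
gripper_width: 91.8
```

>>> carry_out(
  plan=[
    [[0,0,0],[0,0,0],0],
    [[0,0,0],[0,0,0],0],
    [[0,0,0],[0,0,0],0],
  ],
)

```text
clock: 28.8
eef_pos: [440.0, -83.7, 86.3]
orientation: [0.082, 1.57, 0.093]
contact_force: [0.2, 0.6, -0.1]
gripper_width: 91.7
```

```bash
python3 - <<'E'
from h import *
go(436,-89.4,35,0)
E
```

```text
t 28.8 pos [440.  -83.7  86.3] jaw deg 0.6 tilt 0.06 w 91.7 F [ 0.2  0.6 -0.1] q [-0.07  0.38  0.23  2.18 -0.16  0.59  0.29]
shift [51.3 -5.7 -4.2] turn [ 0.011  0.001 -0.   ]
```

>>> carry_out(
  plan=[
    [[0,-5.7,-4],[0.011,0,0],0],
    [[15,-5.7,-4],[0.011,0,0],0],
    [[32,-5.7,-4],[0.011,0,0],0],
    [[45,-5.7,-4],[0.011,0,0],0],
    [[50,-5.7,-4],[0.011,0,0],0],
  ],
)

```text
clock: 29.22
eef_pos: [435.0, -90.5, 35.5]
orientation: [0.026, 1.57, 0.023]
contact_force: [-0.4, 0.7, -0.1]
gripper_width: 91.8
```

>>> carry_out(
  plan=[
    [[0,0,0],[0,0,0],0],
    [[0,0,0],[0,0,0],0],
  ],
)

```text
clock: 29.38
eef_pos: [435.4, -90.5, 36.3]
orientation: [-0.087, 1.57, -0.09]
contact_force: [-0.1, 0.1, 0.2]
gripper_width: 91.5
```

```bash
python3 - <<'E'
from h import *
go(436,-89.4,35,0)
E
```

```text
t 29.38 pos [435.4 -90.5  36.3] jaw deg -0.1 tilt 0.06 w 91.5 F [-0.1  0.1  0.2] q [-0.02  0.48  0.2   2.2  -0.2   0.47  0.33]
shift [1.3 1.1 0.6] turn [-0.002  0.001  0.   ]
```

>>> carry_out(
  plan=[
    [[0,1,0.5],[0,0,0],60],
    [[0,1,0.5],[0,0,0],80],
    [[0,1,0.5],[0,0,0],130],
    [[0,1,0.5],[0,0,0],130],
    [[0,1,0.5],[0,0,0],130],
  ],
)

```text
clock: 29.8
eef_pos: [435.6, -89.2, 35.8]
orientation: [-0.039, 1.57, -0.041]
contact_force: [0.2, 0.6, 0.0]
gripper_width: 63.2
```

>>> carry_out(
  plan=[
    [[0,0,0],[0,0,0],130],
    [[0,0,0],[0,0,0],130],
    [[0,0,0],[0,0,0],130],
  ],
)

```text
clock: 30.05
eef_pos: [435.6, -89.2, 35.7]
orientation: [0.121, 1.57, 0.119]
contact_force: [0.0, 0.5, 2.7]
gripper_width: 57.6
```

>>> carry_out(
  plan=[
    [[-5,0,0],[0,0,0],130],
    [[-20,0,0],[0,0,0],130],
    [[-45,0,0],[0,0,0],130],
    [[-70,0,0],[0,0,0],130],
    [[-95,0,0],[0,0,0],130],
  ],
)

```text
clock: 30.47
eef_pos: [434.4, -89.2, 131.2]
orientation: [-3.122, 1.569, -3.125]
contact_force: [0.8, 0.7, -2.0]
gripper_width: 57.8
```

>>> carry_out(
  plan=[
    [[-30,0,0],[0,0,0],130],
    [[-60,0,0],[0,0,0],130],
    [[-75,0,0],[0,0,0],130],
    [[-75,0,0],[0,0,0],130],
  ],
)

```text
clock: 30.8
eef_pos: [437.5, -89.6, 209.0]
orientation: [-0.012, 1.564, -0.014]
contact_force: [0.9, -0.9, -1.5]
gripper_width: 57.3
```

```bash
python3 - <<'E'
from h import *
go(586,322.5,205,0)
from plant import optics
s=optics.snapshot("scene")
cv2.imwrite("pics/s20.png",cv2.resize(np.clip(s["pixels"][70:240,180:480,::-1]*1.2,0,255).astype('uint8'),None,fx=2.6,fy=2.6,interpolation=2))
E
```

```text
t 30.8 pos [437.5 -89.6 209. ] jaw deg -0.1 tilt 0.38 w 57.3 F [ 0.9 -0.9 -1.5] q [-0.12  0.16  0.29  2.11 -0.06  0.88  0.2 ]
shift [  4.9 412.4 147.6] turn [-0.002  0.007  0.   ]
```

View pics/s20.png

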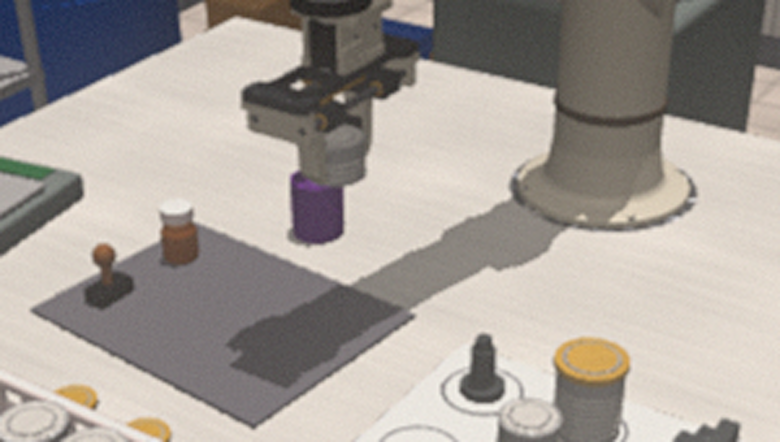

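Short can held, everything else in place. Carrying it at about 180 mm bottom clearance.

>>> carry_out(
  plan=[
    [[0,15,5],[0,0,0],130],
    [[0,45,16],[0,0,0],130],
    [[0,78,28],[0,0,0],130],
    [[0,111,40],[0,0,0],130],
    [[0,144,52],[0,0,0],130],
  ],
)

```text
clock: 31.27
eef_pos: [486.5, 55.8, 203.5]
orientation: [-2.979, 1.567, -2.982]
contact_force: [0.6, -0.5, -1.6]
gripper_width: 57.8
```

>>> carry_out(
  plan=[
    [[0,33,12],[0,0,0],130],
    [[0,66,24],[0,0,0],130],
    [[0,99,36],[0,0,0],130],
    [[0,132,47],[0,0,0],130],
    [[0,165,59],[0,0,0],130],
  ],
)

```text
clock: 31.68
eef_pos: [545.7, 220.6, 202.7]
orientation: [-2.754, 1.566, -2.755]
contact_force: [0.3, -0.6, -1.0]
gripper_width: 57.7
```

>>> carry_out(
  plan=[
    [[0,33,12],[0,0,0],130],
    [[0,66,24],[0,0,0],130],
    [[0,90,33],[0,0,0],130],
    [[0,102,36],[0,0,0],130],
    [[0,102,36],[0,0,0],130],
  ],
)

```text
clock: 32.1
eef_pos: [581.4, 325.0, 202.5]
orientation: [-3.134, 1.567, -3.132]
contact_force: [-0.3, 0.6, -1.5]
gripper_width: 57.9
```

>>> carry_out(
  plan=[
    [[0,0,0],[0,0,0],130],
    [[0,0,0],[0,0,0],130],
    [[0,0,0],[0,0,0],130],
  ],
)

```text
clock: 32.35
eef_pos: [583.2, 318.8, 205.0]
orientation: [-2.033, 1.569, -2.037]
contact_force: [-0.4, -0.4, -1.3]
gripper_width: 57.4
```

```bash
python3 - <<'E'
from h import *
go(586,322.5,50,0)
E
```

```text
t 32.35 pos [583.2 318.8 205. ] jaw deg -0.3 tilt 0.12 w 57.4 F [-0.4 -0.4 -1.3] q [-0.61  0.54  0.1   1.57 -0.06  1.04 -0.5 ]
shift [155.    4.    2.9] turn [-0.005 -0.001  0.002]
```

>>> carry_out(
  plan=[
    [[15,3.5,2.5],[-0.005,0,0],130],
    [[42,3.5,2.5],[-0.005,0,0],130],
    [[72,3.5,2.5],[-0.005,0,0],130],
    [[102,3.5,2.5],[-0.005,0,0],130],
    [[125,3.5,2.5],[-0.005,0,0],130],
  ],
)

```text
clock: 32.77
eef_pos: [584.7, 323.4, 77.4]
orientation: [-2.55, 1.568, -2.547]
contact_force: [1.1, -0.5, -0.9]
gripper_width: 57.4
```

>>> carry_out(
  plan=[
    [[12,0,0],[0,0,0],130],
    [[22,0,0],[0,0,0],130],
    [[26,0,0],[0,0,0],130],
    [[26,0,0],[0,0,0],130],
    [[26,0,0],[0,0,0],130],
  ],
)

```text
clock: 33.18
eef_pos: [586.7, 325.4, 55.7]
orientation: [0.533, 1.569, 0.536]
contact_force: [-0.4, 0.5, -1.6]
gripper_width: 57.9
```

```bash
python3 - <<'E'
from h import *
go(586,322.5,42,0)
E
```

```text
t 33.18 pos [586.7 325.4  55.7] jaw deg 0.2 tilt 0.12 w 57.9 F [-0.4  0.5 -1.6] q [-0.6   0.73  0.08  1.63 -0.08  0.79 -0.49]
shift [13.7 -2.9 -0.7] turn [ 0.003  0.002 -0.001]
```

>>> carry_out(
  plan=[
    [[4,-3,-0.5],[0.003,0,0],130],
    [[9,-3,-0.5],[0.003,0,0],130],
    [[12,-3,-0.5],[0.003,0,0],130],
    [[13,-3,-0.5],[0.003,0,0],130],
    [[13,-3,-0.5],[0.003,0,0],130],
  ],
)

```text
clock: 33.6
eef_pos: [584.9, 321.9, 41.2]
orientation: [-2.77, 1.57, -2.77]
contact_force: [0.2, -0.6, -2.2]
gripper_width: 57.7
```

```bash
python3 - <<'E'
from h import *
go(586,322.5,41,0)
from plant import optics
s=optics.snapshot("scene")
cv2.imwrite("pics/s21.png",cv2.resize(np.clip(s["pixels"][240:310,385:475,::-1]*1.2,0,255).astype('uint8'),None,fx=7,fy=7,interpolation=2))
th=np.linspace(0,2*np.pi,721)
def ext(x,y,z,r):
    P=np.array([proj(s,[x+r*np.cos(a),y+r*np.sin(a),z]) for a in th]); q=((P+.5)-[385,240])*7; return q.min(0).round(0),q.max(0).round(0)
print("ring",ext(586,321,10,40)); print(ext(586,321,12,30))
E
```

```text
t 33.6 pos [584.9 321.9  41.2] jaw deg 0.0 tilt 0.04 w 57.7 F [ 0.2 -0.6 -2.2] q [-0.6   0.74  0.08  1.64 -0.08  0.76 -0.48]
shift [0.2 0.6 1.1] turn [ 0.    -0.001  0.   ]
ring (array([155., 191.]), array([419., 369.]))
(array([188., 207.]), array([387., 341.]))
```

View pics/s21.png

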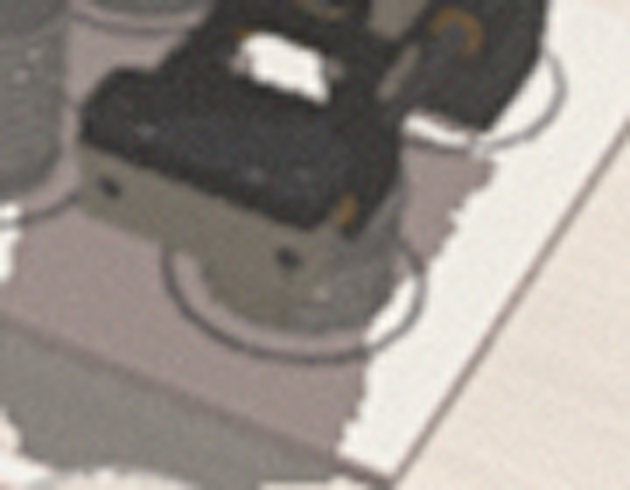

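The short can's right edge (~392) and bottom (~331) are within about 1 mm of the expected 395/334. Shift +1 in x and lower to contact.

>>> carry_out(
  plan=[
    [[0.5,0.3,1],[0,0,0],130],
    [[1,0.3,1],[0,0,0],130],
    [[1.5,0.3,1],[0,0,0],130],
    [[1.5,0.3,1],[0,0,0],130],
  ],
)

```text
clock: 33.98
eef_pos: [586.2, 322.3, 40.0]
orientation: [2.2, 1.571, 2.2]
contact_force: [-0.0, 0.4, -1.4]
gripper_width: 57.6
```

```bash
python3 - <<'E'
from h import *
go(586,322.5,40,0)
E
```

```text
t 33.98 pos [586.2 322.3  40. ] jaw deg 0.0 tilt 0.0 w 57.6 F [-0.   0.4 -1.4] q [-0.6   0.75  0.08  1.63 -0.08  0.76 -0.48]
shift [-0.   0.2 -0.2] turn [ 0. -0. -0.]
```

>>> carry_out(
  plan=[
    [[0.5,0,0],[0,0,0],130],
    [[1,0,0],[0,0,0],130],
    [[1,0,0],[0,0,0],130],
  ],
)

```text
clock: 34.23
eef_pos: [586.3, 322.3, 39.8]
orientation: [1.288, 1.571, 1.288]
contact_force: [-1.7, -0.2, 5.0]
gripper_width: 57.9
```

>>> carry_out(
  plan=[
    [[-0.4,0,0],[0,0,0],130],
    [[-0.4,0,0],[0,0,0],85],
    [[-0.4,0,0],[0,0,0],65],
    [[-0.4,0,0],[0,0,0],40],
    [[-0.4,0,0],[0,0,0],20],
  ],
)

```text
clock: 34.65
eef_pos: [586.3, 322.4, 39.3]
orientation: [0.52, 1.571, 0.52]
contact_force: [0.4, -0.8, 0.6]
gripper_width: 76.6
```

>>> carry_out(
  plan=[
    [[0,0,0],[0,0,0],10],
    [[-15,0,0],[0,0,0],0],
    [[-45,0,0],[0,0,0],0],
    [[-80,0,0],[0,0,0],0],
    [[-115,0,0],[0,0,0],0],
  ],
)

```text
clock: 35.07
eef_pos: [585.8, 322.0, 156.1]
orientation: [-2.578, 1.57, -2.578]
contact_force: [-0.1, -0.2, 0.7]
gripper_width: 91.9
```

>>> carry_out(
  plan=[
    [[-40,0,0],[0,0,0],0],
    [[-80,20,-20],[0,0,0],0],
    [[-90,55,-40],[0,0,0],0],
    [[-90,90,-60],[0,0,0],0],
    [[-90,125,-80],[0,0,0],0],
  ],
)

```text
clock: 35.48
eef_pos: [508.1, 446.5, 248.8]
orientation: [0.758, 1.565, 0.756]
contact_force: [0.3, 1.0, 0.1]
gripper_width: 92.2
```

>>> carry_out(
  plan=[
    [[0,35,-20],[0,0,0],0],
    [[0,70,-40],[0,0,0],0],
    [[0,100,-60],[0,0,0],0],
    [[0,120,-70],[0,0,0],0],
    [[0,120,-70],[0,0,0],0],
  ],
)

```text
clock: 35.9
eef_pos: [430.6, 572.1, 245.4]
orientation: [2.163, 1.565, 2.173]
contact_force: [-2.0, -0.5, 0.3]
gripper_width: 91.7
```

```bash
python3 - <<'E'
from h import *
go(436,500,200,0)
from plant import optics
d=optics.snapshot("top");s=optics.snapshot("scene")
cv2.imwrite("pics/t22.png",cv2.resize(np.clip(d["pixels"][125:250,150:490,::-1]*1.5,0,255).astype('uint8'),None,fx=2.35,fy=2.35,interpolation=2))
cv2.imwrite("pics/t22b.png",cv2.resize(np.clip(d["pixels"][125:235,160:310,::-1]*1.5,0,255).astype('uint8'),None,fx=5,fy=5,interpolation=2))
cv2.imwrite("pics/s22.png",cv2.resize(np.clip(s["pixels"][180:310,340:490,::-1]*1.2,0,255).astype('uint8'),None,fx=4.5,fy=4.5,interpolation=2))
for p in([586,321,50],[586,211,98],[471,211,90]): print(((proj(d,p)+.5)-[160,125])*5)
E
```

```text
t 35.9 pos [430.6 572.1 245.4] jaw deg 0.6 tilt 0.32 w 91.7 F [-2.  -0.5  0.3] q [-0.99  0.59  0.04  1.38 -0.03  1.17 -0.93]
shift [ 45.  -72.4   4.8] turn [ 0.01  -0.003 -0.005]
[144.93280599 132.2031879 ]
[351.49746318 104.90315875]
[351.62893562 347.79538664]
```

View pics/t22.png

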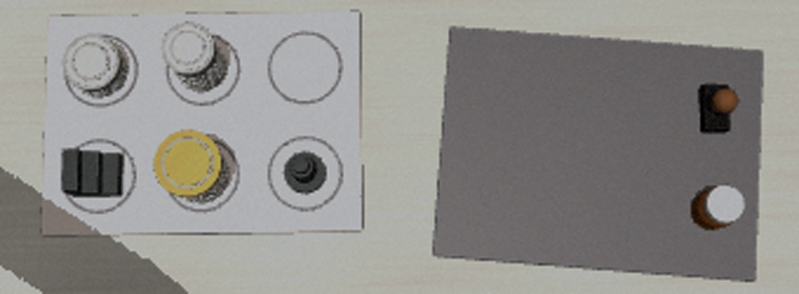

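View pics/t22b.png

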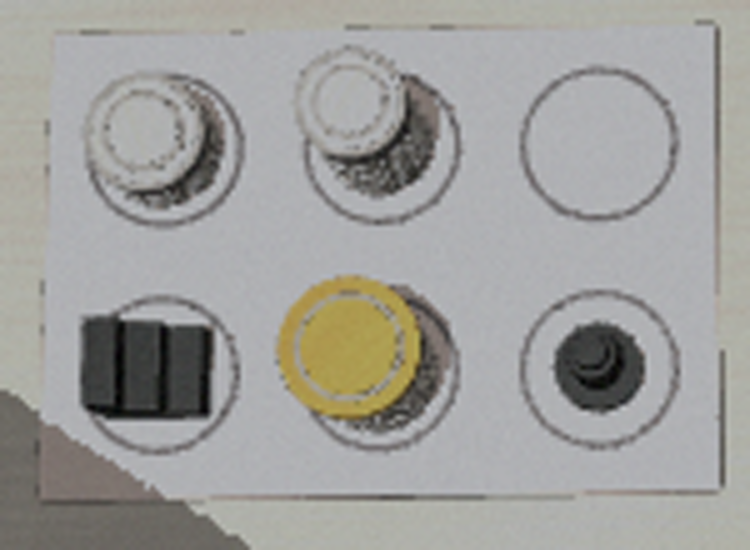

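View pics/s22.png

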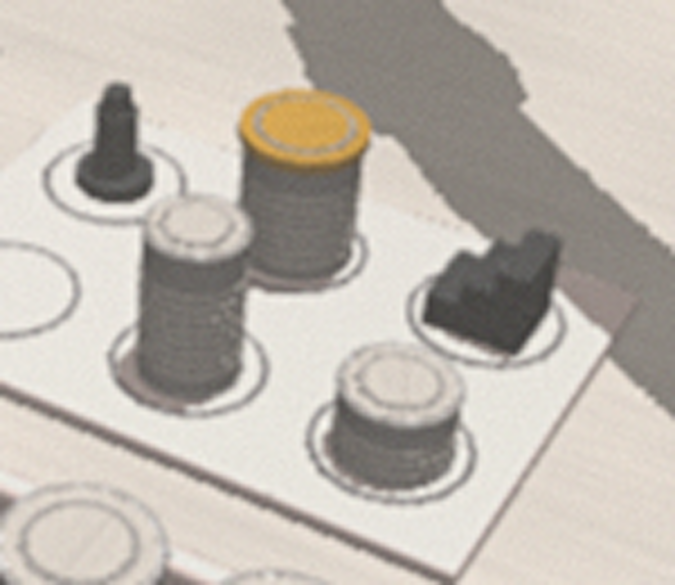

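Everything stands upright: short top at (145.5,132.5) against predicted (144.9,132.2), tall at (351.5,101.5) against (351.5,104.9), lid at (348.5,347) against (351.6,347.8), in 5x-scaled pixels, so all are within about 1.5 mm. Jar and stamp are where they were. Letting the arm settle, then handing in.

>>> carry_out(
  plan=[
    [[0,0,0],[0,0,0],0],
    [[0,0,0],[0,0,0],0],
    [[0,0,0],[0,0,0],0],
    [[0,0,0],[0,0,0],0],
  ],
)

```text
clock: 36.33
eef_pos: [438.8, 563.8, 244.7]
orientation: [-0.413, 1.57, -0.415]
contact_force: [-0.5, 0.0, -0.1]
gripper_width: 92.3
```

```bash
python3 - <<'E'
from plant import order
print(order.hand_in())
E
```

```text
the job is handed in; nothing more can be done
None
```

The job is done and handed in at about 36 s of the 115 s allowed. The egg can stands in the front row between the two gauges with the large brass lid on it. The tall can is behind it, and the short can is behind the stepped block.

- **Correction made:** the egg can first landed about 3 mm off its ring, so I re-gripped it and moved it over before laying the lid.
- **Final position checks:** in the top view the short can is within 0.5 mm of its ring centre, and the tall can and lid within about 1.5 mm.
- **Lid on the egg can:** the side view put the lid, egg can and ring in line to about 0.5 mm. The top view suggested the lid sits 1–1.5 mm to the left (+y). The two disagree slightly, but both are within the cameras' roughly 2 mm calibration.
- **Forces:** the largest reading at the ends of moves was about 37 N, when the egg can was set down again. The limit on wrist force is 120 N.
- **Left alone:** the jar, stamp, purple can and small lids were not touched, and the arm ended well clear of everything.

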